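# Reset the drinks counter

### The job

Tidy the counter for the next shift: lay the saucepan lid inside the white ring on the big black mat, stand the green glass inside the green ring on the cork coaster, lay the red scoop on the red scoop silhouette on the white mat with its bowl over the bowl end, and set the blue twist cap level on the neck of the steel canister. Centre each thing well in its place. Keep the glass upright and set it down before letting go of it.

Things in the scene. Friction and masses are not known exactly. Their poses are not given: they have to be found in the camera images.
- lid: Loose aluminium saucepan lid, 136 mm across, lying flat, knob up. Origin: centre of its underside; z up. Shallow dome, 14 mm high at its middle; on it a thin stem and then a black round upright knob, 28 mm across, from 22 to 52 mm above the origin. About 180 g. Lift it by the knob.
- glass: Loose green-tinted straight glass cup, open end up, 60 mm outer diameter, 80 mm tall, wall 3 mm, about 180 g. Origin: centre of its underside; z up.
- scoop: Loose red measuring scoop lying flat, 143 mm long along x, about 70 g. Origin: on its midline at underside level, below the best grip point of the handle. +x points from handle to bowl. Handle: bar 18 mm wide, x = -55 to 30 mm, from 18 to 32 mm above the origin, with a small foot at its far end (x = -55 to -45). Bowl: open box, x = 28 to 88 mm, 46 mm wide, 32 mm high.
- scoop_bowl (a point): Point on the scoop: centre of the bowl's underside, 58 mm along +x from the scoop's origin.
- cap: Loose blue round twist cap, 62 mm outer diameter, 26 mm tall, lying closed side up, about 60 g. Origin: centre of its lower edge; z up. It is hollow below: 56 mm inner diameter, 16 mm deep. No thread: it just slips over the canister's neck.
- lid_mat: Fixed round black mat, 164 mm across, 3 mm thick, with a white ring of 148 mm inner diameter: the saucepan lid's place. Origin: centre of its underside, on the counter.
- glass_mat: Fixed round cork coaster, 92 mm across, 3 mm thick, with a green ring of 72 mm inner diameter: the glass's place. Origin: centre of its underside, on the counter.
- scoop_mat: Fixed rectangular white mat, 170 x 76 mm, 3 mm thick, with a filled red silhouette of the scoop, 6 mm larger all round. Its origin (underside, on the counter) and x axis are where the scoop's own origin and x axis belong: +x points from the handle end to the wide bowl end. The mat spans x = -68.5 to 101.5 mm.
- canister: Fixed steel canister with a blue band: body 84 mm across and 50 mm tall, on it a plain open neck of 42 mm outer diameter rising to 70 mm: the blue cap's place. Origin: centre of its underside; z up. A seated cap rests with its lower edge 54 mm above the counter.
Not all that is in view belongs to the job. There is more than one size of the lid_mat; the job needs the largest.

How it is judged:
At the end, for the whole second after the job is handed in: All released, level (0.1 rad) and at rest: lid, glass and scoop down on their mats (underside below 7 mm), each within 12 mm of its mat's origin; scoop within 0.2 rad of its silhouette, bowl at the bowl end; cap within 10 mm of the canister axis, lower edge at 50 to 58 mm (horizontal distance between lid and lid_mat below 0.012 m and angle between each of lid, glass, scoop, cap's own z axis and vertical below 0.1 rad and linear speed of each of lid, glass, scoop, cap below 0.02 m/s and angular speed of each of lid, glass, scoop, cap below 0.2 rad/s and height (world z) of each of lid, glass, scoop below 0.007 m and horizontal distance between glass and glass_mat below 0.012 m and horizontal distance between scoop and scoop_mat below 0.012 m and horizontal distance between cap and canister below 0.01 m and height (world z) of cap between 0.05 and 0.058 m and angle between the x axis of scoop and the x axis of scoop_mat, either way round below 0.2 rad and x of scoop_bowl in the frame of scoop_mat above 0.03 m); the robot touches nothing.
It fails at once if the glass is tipped by more than about 35 degrees (angle between glass's own z axis and vertical above 0.6 rad).
It fails at once if the glass is let go in the air, more than 20 mm up (height (world z) of glass above 0.02 m and contact force between the fingers and glass below 0.02 N).
It also fails if it takes over 115 s, if anything falls off the work surface, if the arm or the gripper's body presses on something with over 40 N, if the wrist force passes 120 N, or if a joint passes its speed limit or range.

### The arm

A 7-joint arm with a two-finger parallel gripper is mounted at the origin on the work surface. World frame = base frame: x ahead of the robot, y to its left, z up, the work surface at z = 0. Lengths are in m, angles in rad, forces in N, time in s.
With the tool pointing down it reaches from about 0.4 to 0.875 m from the base axis. Payload 19.3 kg.
Tool frame: the origin (TCP) lies between the finger pads; the fingertips stand 14 mm ahead of it and the grasp point (between the pads) lies 5 mm behind it; z points along the fingers, x is the direction in which the jaws open and shut, and the axes are right-handed (so a half turn about z gives the same grasp; the last joint's range is limited). The gripper opens to 85 mm and grips with 20 to 120 N. Pads are 22 mm wide; open, the fingers measure 114 mm over their backs; the gripper's body (76 mm by 85 mm) begins 54 mm behind the grasp point. The pads swing forward as they close: fully open they stand 13 mm farther back than shut.
Start: joints at [1.095, 0.521, -0.036, 1.599, 0.021, 1.021, -0.113], TCP at [0.247, -0.574, 0.245] pointing down, gripper open.
Joint ranges: [-2.91, 2.91], [-0.3, 2.13], [-1.5, 1.42], [0.17, 2.43], [-1.26, 4.41], [0.16, 1.93], [-2.52, 2.52]. Speed limits (rad/s): [1.89, 1.89, 2.39, 2.39, 3.01, 3.01, 3.01].

### API

Orientations are given as a unit quaternion [x, y, z, w].
In Python, from rig import readout, grab_frame, job_done, models gives the robot as it stands.
- The arm moves only by the tool apply_moves, never from a script. Its argument "increments" is a list of rows, each an object with "linear": the shift along the tool's x, y, z in m, a list of three; "dr": the turn, a rotation vector about the tool's x, y, z in rad, a list of three. In form: [{"linear": [dx, dy, dz], "dr": [wx, wy, wz]}, ...]. A call has 1 to 10 rows; each row shifts and turns the commanded pose from where the row before left it, along the tool's axes as they then stand; what a row does not reach is not made up. A row lasts 1/8 s, in which the tool goes at most 62.5 mm and 10.7 degrees, less where a joint would pass 70% of its speed; a pose out of reach is approached as far as the arm can. A call with a gripper value outside its range is refused whole. "fingers" is the opening, from 0 (shut) to 1 (fully open), set as the call begins (left out, the last holds). The fingers move at their own pace and stop on an object; "force" is the grip in N (left out, the last holds). Time passes only in rows, so rows that do not move let the fingers close. It gives the time, the measured TCP pose, the force and the opening at its end, in the units of the state.
- readout.state(): the state, without advancing time (a new reading comes with each control period).
- grab_frame(name): name is "side" or "top" or "wrist"; returns a dict with "image" (480x640x3 uint8, red, green, blue), "K" (3x3 intrinsics, pixels), "R" (3x3) and "t" (3): a world point X has camera coordinates R X + t; the wrist camera has in their place "tool_from_camera" (4x4, takes a point from camera to tool coordinates, whose origin is the TCP and whose axes are the tool frame's). Camera axes: x right, y down, z forward; pixel columns grow to the right and rows downward; lengths in m; the calibration is good to about 2 mm. A picture is of the moment at which its call begins: read the wrist's pose just before it. There is no depth.
- job_done(): hands the job in, once; it reports no verdict.
Trained networks look in a picture, given as the dict that the camera call returned (one of the last four; its "shot" number tells which), for a name from the list of things; names that differ only in an ending like _2 or _b are one class to them, and where a whole thing is asked for, a point or a joint stands for the part that bears it (a point fixed in the world has none). Each returns a list of dicts, best first, with "score" (0 to 1); they miss things now and then, are a little off and sometimes report something else, mostly with a low value. They report only what shows in the picture. A call takes as long as a camera call. They do not tell look-alikes from the thing itself.
- models.outline_of(name, picture): "mask" (480x640 bool, what is visible of it) and "extent" ([left, top, right, bottom] in pixels, round what is visible of it).
- models.spot_point(name, picture): "centre" ([column, row] in pixels: a listed point, or the origin of a listed thing).
The state is a dict: "time_s": time; "joint_positions": joint angles; "dq": joint speeds; "effort": joint torques, N m; "ee_pos": TCP position; "tcp_rot": TCP orientation; "contact_force": force on the tool from outside, world axes, zero at the start; "ft_torque": the same for the moment, N m; "opening": finger opening in m.
Only numpy, scipy, OpenCV 4.12 (cv2) and the standard library are available. Lean on these libraries where they do the work, as an engineer would, in place of code of your own. Each camera call takes 0.05 s, during which the arm holds its last target.

## Working session

There is one attempt and no reset: what is moved stays moved. The work goes in short steps, Python scripts to look and compute and a tool call to move; the robot and the scene stay as the last step left them, time stands still between calls to the robot, and variables do not carry over. Pictures are saved under pics/ and viewed, and the job is handed in when it is done.

Besides the shell and the picture viewer there is one more tool, called after "Request:" in YAML: its name, and indented under it one key for each argument. apply_moves: Moves the arm, as the interface text tells. Its arguments: {"type":"object","properties":{"increments":{"type":"array"},"fingers":{"type":"number"},"force":{"type":"number"}},"required":["increments"]}

```bash
ls; mkdir -p pics; python3 - <<'E'
from rig import readout, grab_frame, models
import cv2, numpy as np, pickle
s=readout.state(); print(s)
for n in ['side','top','wrist']:
    f=grab_frame(n); cv2.imwrite(f'pics/{n}0.png',f['image'][:,:,::-1]); pickle.dump(f,open(f'{n}0.pkl','wb'))
    print(n,{k:v for k,v in f.items() if k!='image'})
E
```

```text
pics
{'time_s': 0.0, 'joint_positions': array([ 1.09478181,  0.52202174, -0.03633665,  1.59998213,  0.02122315,
        1.02105861, -0.11278259]), 'dq': array([ 0.0004339 ,  0.00109607, -0.00011066, -0.00017439,  0.00064152,
        0.00023088, -0.00017098]), 'effort': array([-1.42959470e-03, -9.27121139e+01,  1.97915956e+00, -3.69925654e+01,
        1.78876030e-02,  8.33660684e-03,  6.34921867e-05]), 'ee_pos': array([ 0.24658023, -0.57397781,  0.24473006]), 'tcp_rot': array([ 8.35102310e-01, -5.50094390e-01, -4.75936268e-04, -2.59473051e-04]), 'contact_force': array([0.20431789, 0.3410185 , 0.2455964 ]), 'ft_torque': array([-0.00948406,  0.01063814,  0.01965218]), 'opening': 0.08553217023624361}
side {'K': array([[491.62655908,   0.        , 321.27195643],
       [  0.        , 491.62655908, 230.24227471],
       [  0.        ,   0.        ,   1.        ]]), 'R': array([[-0.98734355, -0.15850532, -0.00536422],
       [-0.10920066,  0.70397064, -0.70178384],
       [ 0.11501273, -0.69231597, -0.71236975]]), 't': array([0.52881719, 0.09432313, 1.21641577]), 'shot': 1}
top {'K': array(
[... 203 characters left out ...]
      [-0.99465784, -0.01392857, -0.10228281],
       [ 0.10252003, -0.0175387 , -0.99457631]]), 't': array([-0.02131329,  0.53114451,  1.17781921]), 'shot': 2}
wrist {'K': array([[346.54891837,   0.        , 325.35359558],
       [  0.        , 346.54891837, 239.43828158],
       [  0.        ,   0.        ,   1.        ]]), 'tool_from_camera': array([[ 9.99998611e-01, -1.59194350e-03,  4.93531064e-04,
        -2.81297285e-04],
       [ 1.40820788e-03,  9.65412177e-01,  2.60724656e-01,
        -6.47080122e-02],
       [-8.91519821e-04, -2.60723599e-01,  9.65413078e-01,
        -1.27553861e-01],
       [ 0.00000000e+00,  0.00000000e+00,  0.00000000e+00,
         1.00000000e+00]]), 'shot': 3}
```

View pics/top0.png

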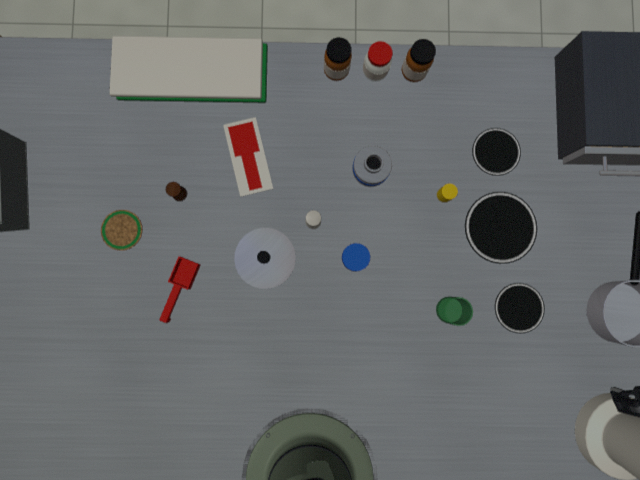

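View pics/side0.png

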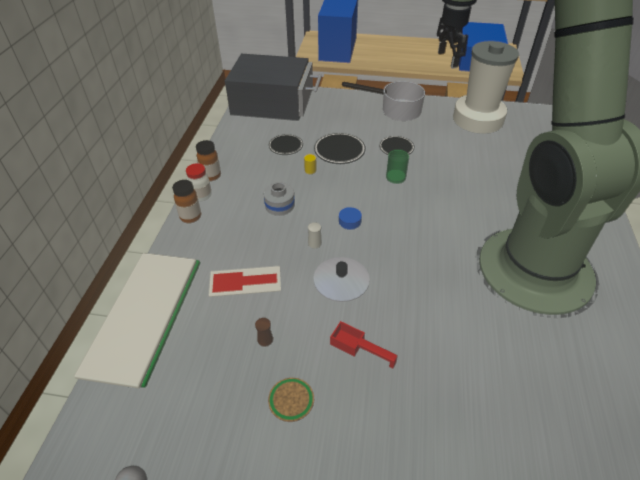

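View pics/wrist0.png

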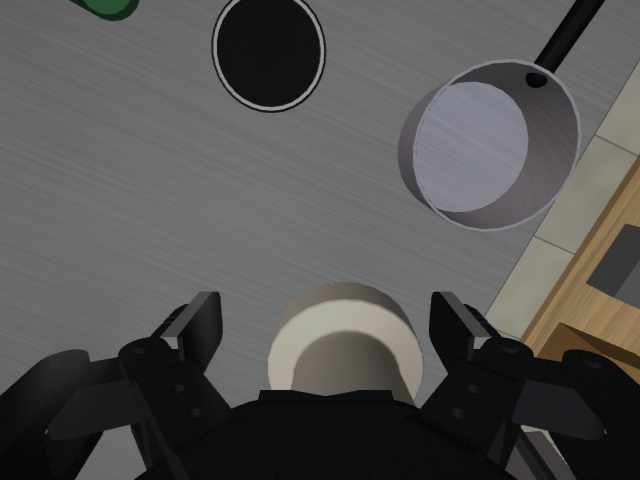

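The top view shows these things:
- **To move:** lid (264,258), scoop (180,290), cap (356,257), glass (455,310).
- **Places:** canister (372,165), scoop mat (248,157), coaster (122,230), largest black mat (501,228).

These could be mistaken for the right thing:
- **Lid mat:** small mats (497,151) and (519,308).
- **Glass:** yellow pot (448,192) and saucepan (620,312).
- **Cap:** canister band and red jar cap (380,52).
- **Scoop:** red silhouette (248,157).
- **Lid:** white shaker (313,219).

Next I'll measure positions from two views.

```bash
cat > h.py <<'E'
import numpy as np, cv2
from rig import readout, grab_frame, models
from scipy.spatial.transform import Rotation as Ro
def cam(f,s=None):
    # returns K, R, t world->cam
    if 'R' in f: return f['K'],f['R'],f['t']
    T=np.eye(4); T[:3,:3]=Ro.from_quat(s['tcp_rot']).as_matrix(); T[:3,3]=s['ee_pos']
    W=np.linalg.inv(T@f['tool_from_camera']); return f['K'],W[:3,:3],W[:3,3]
def ray(c,px):
    K,R,t=c; d=R.T@np.linalg.inv(K)@np.array([px[0],px[1],1.]); return -R.T@t, d/np.linalg.norm(d)
def onz(c,px,z):
    o,d=ray(c,px); return o+d*(z-o[2])/d[2]
def tri(c1,p1,c2,p2):
    P=[]
    A=np.zeros((3,3));b=np.zeros(3);rs=[]
    for c,p in((c1,p1),(c2,p2)):
        o,d=ray(c,p);M=np.eye(3)-np.outer(d,d);A+=M;b+=M@o;rs.append((M,o))
    X=np.linalg.solve(A,b); return X,[np.linalg.norm(M@(X-o)) for M,o in rs]
def proj(c,X):
    K,R,t=c; x=K@(R@np.asarray(X)+t); return x[:2]/x[2]
E
python3 - <<'E'
from h import *
np.set_printoptions(precision=4,suppress=True)
ft=grab_frame('top'); fs=grab_frame('side'); ct,cs=cam(ft),cam(fs)
for n in ['lid','glass','scoop','scoop_bowl','cap','lid_mat','glass_mat','scoop_mat','canister']:
    a=models.spot_point(n,ft); b=models.spot_point(n,fs)
    print(n)
    for q in a[:3]: print('  top',np.round(q['centre'],1),round(q['score'],2),onz(ct,q['centre'],0)[:2])
    for q in b[:3]: print('  side',np.round(q['centre'],1),round(q['score'],2),onz(cs,q['centre'],0)[:2])
    if a and b: print('  tri',*tri(ct,a[0]['centre'],cs,b[0]['centre']))
print(readout.state()['time_s'])
a=ft['image'][270:350,400:500]; b=fs['image'][130:200,350:450]
cv2.imwrite('pics/glasscrop.png',np.hstack([cv2.resize(a,(400,320)),cv2.resize(b,(400,320))])[:,:,::-1])
E
```

```text
lid
  top [264.4 257.6] 0.84 [0.471  0.1048]
  side [342.3 277. ] 0.91 [0.4674 0.1007]
  tri [0.4689 0.1044 0.0046] [np.float64(0.0018628259038954906), np.float64(0.0018628259038954834)]
glass
  top [446.7 307.8] 0.6 [ 0.3648 -0.3021]
  side [397.2 178.9] 0.68 [ 0.3544 -0.2959]
  side [346.7 344.4] 0.49 [0.4338 0.2857]
  tri [ 0.3593 -0.3037 -0.0065] [np.float64(0.005191867310500657), np.float64(0.005191867310500753)]
scoop
  top [175.7 299.9] 0.67 [0.3752 0.298 ]
  side [396.9 177.6] 0.53 [ 0.3556 -0.3019]
  tri [0.3788 0.2018 0.4055] [np.float64(0.007191988118191023), np.float64(0.007191988118191085)]
scoop_bowl
  top [184.6 273. ] 0.9 [0.4346 0.2806]
  side [348.2 344.6] 0.74 [0.4305 0.2857]
  side [291.9 394.7] 0.74 [0.5284 0.4175]
  tri [ 0.4327  0.2819 -0.0062] [np.float64(0.0019991441980666915), np.float64(0.001999144198066689)]
cap
  top [356.1 256.8] 0.88 [ 0.4755 -0.0999]
  side [348.7 220.1] 0.91 [ 0.4758 -0.0994]
  side [368.  353.8] 0.31 [0.3859 0.3015]
  tri [ 0.4757 -0.0999 -0.0005] [np.float64(0.00018508829667016324), np.float64(0.000185088296670069)]
lid_mat
  top [493.7 149.7] 0.8 [ 0.7253 -0.4146]
  top [499.5 225.6] 0.68 [ 0.5503 -0.4242]
  top [520.8 304. ] 0.66 [ 0.375  -0.4681]
  side [338.7 148.4] 0.92 [ 0.5467 -0.4206]
  side [283.6 146.2] 0.88 [ 0.7234 -0.4055]
  side [393.6 140.4] 0.6 [ 0.3761 -0.4909]
  tri [ 0.6222 -0.3784  0.0599] [np.float64(0.08514408960974425), np.float64(0.08514408960974429)]
glass_mat
  top [119.4 232.9] 0.61 [0.5218 0.4285]
  side [292.5 398.5] 0.8 [0.5256 0.4252]
  side [341.9 278.6] 0.39 [0.4677 0.1058]
  tri [0.5232 0.4272 0.0044] [np.float64(0.0017458772456877814), np.float64(0.0017458772456877094)]
scoop_mat
  side [252.8 278.9] 0.91 [0.682  0.1402]
canister
  top [368.2 169.7] 0.8 [ 0.674  -0.1264]
  side [281.1 204.5] 0.78 [ 0.6716 -0.1329]
  tri [ 0.671  -0.1258  0.0069] [np.float64(0.0014379035020294904), np.float64(0.0014379035020293594)]
1.15
```

View pics/glasscrop.png

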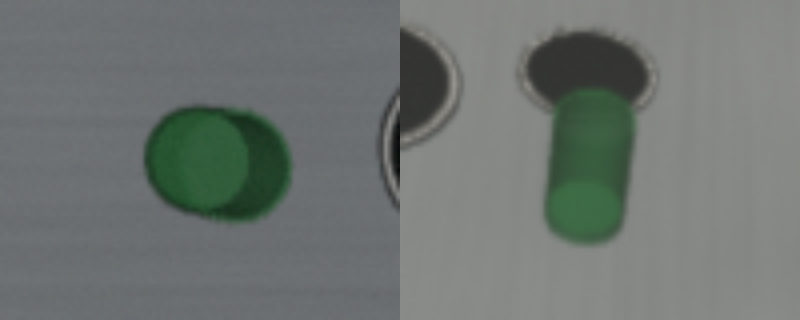

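The glass stands upright at top (446,308), with its bright base disc visible. Next I'll do precise geometric fits on the saved frames, which costs no robot time.

```bash
cat > fit.py <<'E'
from h import *
import pickle
np.set_printoptions(precision=4,suppress=True)
ft=pickle.load(open('top0.pkl','rb')); fs=pickle.load(open('side0.pkl','rb'))
def comps(f,lo,hi,lo2=None,hi2=None,mn=60):
    hsv=cv2.cvtColor(f['image'],cv2.COLOR_RGB2HSV)
    m=cv2.inRange(hsv,lo,hi)
    if lo2: m|=cv2.inRange(hsv,lo2,hi2)
    n,l,st,c=cv2.connectedComponentsWithStats(m)
    return [(l==i,c[i],st[i]) for i in range(1,n) if st[i][4]>mn]
def circ(c,mask,z):
    cn=max(cv2.findContours(mask.astype(np.uint8),cv2.RETR_EXTERNAL,cv2.CHAIN_APPROX_NONE)[0],key=len)[:,0]
    P=np.array([onz(c,p,z)[:2] for p in cn]); A=np.c_[2*P,np.ones(len(P))]
    s=np.linalg.lstsq(A,(P**2).sum(1),rcond=None)[0]; r=np.sqrt(s[2]+s[0]**2+s[1]**2)
    return s[:2],r*2, np.std(np.hypot(*(P-s[:2]).T)-r)
def rect(c,mask,z):
    cn=max(cv2.findContours(mask.astype(np.uint8),cv2.RETR_EXTERNAL,cv2.CHAIN_APPROX_NONE)[0],key=len)[:,0]
    P=np.array([onz(c,p,z)[:2] for p in cn])*1000
    return P,cv2.minAreaRect(P.astype(np.float32))
if __name__=='__main__':
  for nm,f in(('top',ft),('side',fs)):
    c=cam(f); print('==',nm)
    for m,ce,st in comps(f,(105,120,60),(130,255,255)):
        if st[4]<4000: print('blue',ce,st[4],'z.026',*circ(c,m,.026))
    for m,ce,st in comps(f,(40,90,30),(80,255,255)): print('green',ce,st,'z.003',*circ(c,m,.003))
    for m,ce,st in comps(f,(0,0,0),(180,255,45)):
        if st[4]>100: print('dark',ce,st[4],'z.003',*circ(c,m,.003))
    for m,ce,st in comps(f,(0,150,80),(6,255,255),(174,150,80),(180,255,255)):
        for z in(.003,.032):
            P,r=rect(c,m,z); print('red',ce,st[4],z,r)
E
python3 fit.py
python3 - <<'E'
import pickle,cv2,numpy as np
f=pickle.load(open('top0.pkl','rb'))['image'];g=pickle.load(open('side0.pkl','rb'))['image']
cr=lambda im,x,y,w,h:cv2.resize(im[y:y+h,x:x+w],(380,290),interpolation=cv2.INTER_CUBIC)
cv2.imwrite('pics/crops.png',np.vstack([np.hstack([cr(f,140,245,80,90),cr(f,330,135,80,60)]),np.hstack([cr(g,250,170,80,60),cr(f,215,110,80,90)])])[:,:,::-1])
E
```

```text
== top
blue [355.5532 256.7954] 611 z.026 [ 0.4741 -0.0964] 0.05913022850444435 0.000654685507011016
green [215.6482  89.2908] [116  43 151  59 705] z.003 [0.9608 0.2733] 0.33103451798953215 0.023818214310786335
green [121.1239 229.7606] [102 211  39  38 355] z.003 [0.5292 0.4245] 0.08380994003986043 0.0006137072603383224
green [454.2807 310.3491] [437 297  36  28 805] z.003 [ 0.3595 -0.318 ] 0.0693021262573389 0.0037868985657448584
dark [570.3309  98.2816] 3022 z.003 [ 0.8523 -0.605 ] 0.19146654702180108 0.03810851241973726
dark [338.4585  50.3636] 506 z.003 [ 0.9537 -0.0563] 0.058019248912783566 0.0013094916020411622
dark [422.322  51.954] 500 z.003 [ 0.9539 -0.2514] 0.05792515083517691 0.0013350631902200464
dark [ 12.7894 182.769 ] 2407 z.003 [0.6317 0.68  ] 0.15689458444206944 0.030206391841618777
dark [496.151  151.1408] 1364 z.003 [ 0.7214 -0.4192] 0.094515987441414 0.0006269015645544022
dark [373.1702 162.1631] 141 z.003 [ 0.691  -0.1375] 0.028796264170624336 0.0008035545612787202
dark [180.781  194.2667] 105 z.003 [0.6118 0.2967] 0.02602186827960462 0.0034925262078162587
dark
[... 2576 characters left out ...]
1328), 22.293434143066406)
red [194.8439 170.1415] 205 0.032 ((944.1151733398438, -206.1400909423828), (52.369388580322266, 64.66548919677734), 22.29340934753418)
red [238.3797 280.7541] 740 0.003 ((700.5035400390625, 149.4452362060547), (149.1182403564453, 52.17910385131836), 14.682549476623535)
red [238.3797 280.7541] 740 0.032 ((690.92626953125, 171.52769470214844), (144.48110961914062, 50.55650329589844), 14.682565689086914)
red [357.7673 342.5368] 924 0.003 ((397.309326171875, 285.0372314453125), (58.67643737792969, 146.7528533935547), 68.98635864257812)
red [357.7673 342.5368] 924 0.032 ((397.16046142578125, 302.9032287597656), (56.85179901123047, 142.1893310546875), 68.98635864257812)
```

View pics/crops.png

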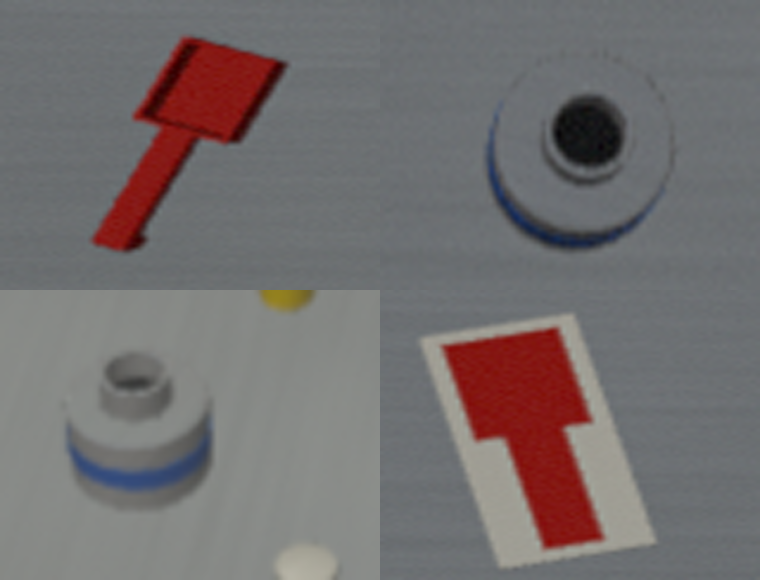

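```bash
python3 - <<'E'
from fit import *
ct,cs=cam(ft),cam(fs)
for m,ce,st in comps(ft,(0,0,0),(180,255,45)):
    if abs(ce[0]-373)<3: 
        for z in (.06,.07): print('neck',circ(ct,m,z))
    if abs(ce[0]-263.2)<2: print('knob',circ(ct,m,.052))
# triangulate neck hole top/side, knob, from rough px
print('neck tri',tri(ct,(373.2,161.8),cs,(278.5,188.5)))
# glass: bright base disc
g=ft['image'][:,:,1].astype(int); hsv=cv2.cvtColor(ft['image'],cv2.COLOR_RGB2HSV)
for G in (75,85,90,95):
    m=((hsv[:,:,0]>40)&(hsv[:,:,0]<80)&(hsv[:,:,1]>90)&(g>G)); m[:, :430]=0;m[:,480:]=0
    n,l,s,c=cv2.connectedComponentsWithStats(m.astype(np.uint8)); i=1+np.argmax(s[1:,4]); print(G,c[i],s[i],circ(ct,l==i,.003))
# predicted extents of glass for candidate centre
def pred(c,x,y):
    a=np.linspace(0,2*np.pi,72); P=np.array([proj(c,(x+.03*np.cos(t),y+.03*np.sin(t),z)) for z in(0,.08) for t in a]); return P.min(0),P.max(0)
from scipy.optimize import least_squares
mt=[q for q in comps(ft,(40,90,30),(80,255,255)) if abs(q[1][0]-454)<3][0][2]; ms=[q for q in comps(fs,(40,90,30),(80,255,255)) if abs(q[1][0]-397)<3][0][2]
def res(p,which):
    r=[]
    for c,st in((ct,mt),(cs,ms))[which]:
        lo,hi=pred(c,*p); r+=list(lo-st[:2]),list(hi-(st[:2]+st[2:4]-1))
    return np.ravel(r)
for w in(slice(0,1),slice(1,2),slice(0,2)):
    o=least_squares(res,[.36,-.3],args=(w,)); print('glass',o.x,o.fun)
E
```

```text
neck (array([ 0.6778, -0.1307]), np.float64(0.027454341056040388), np.float64(0.0007661084386408877))
neck (array([ 0.6755, -0.1296]), np.float64(0.02721891594815799), np.float64(0.0007595389434412928))
knob (array([0.4703, 0.1031]), np.float64(0.023779426812986847), np.float64(0.0005920212878253875))
neck tri (array([ 0.6764, -0.1307,  0.0609]), [np.float64(0.0019343097843772452), np.float64(0.001934309784376915)])
75 [449.8646 309.7652] [438 298  24  25 443] (array([ 0.3607, -0.3083]), np.float64(0.0505279356023337), np.float64(0.0007920362193762827))
85 [452.3651 310.0889] [444 299  18  23 315] (array([ 0.36  , -0.3137]), np.float64(0.042594356789129456), np.float64(0.0020864739968399133))
90 [452.6564 310.0579] [445 299  17  22 259] (array([ 0.3601, -0.3145]), np.float64(0.038964065770161004), np.float64(0.0023380920286528435))
95 [455. 301.] [455 301   1   1   1] (array([ 0.0944, -0.0795]), np.float64(0.7468054640137402), np.float64(0.0))
glass [ 0.3619 -0.3073] [-1.3692 -1.4495  1.2841  1.3317]
glass [ 0.3636 -0.3078] [-2.7458 -1.8089  2.6298  1.549 ]
glass [ 0.3625 -0.3074] [-1.33   -1.7221  1.3239  1.0369 -2.3786 -1.7003  3.0193  1.6655]
```

```bash
cat > plan.py <<'E'
from h import *
import sys
np.set_printoptions(precision=4,suppress=True)
def plan(x,y,z,yawdeg=None):
    s=readout.state(); R=Ro.from_quat(s['tcp_rot']).as_matrix(); yaw=np.degrees(np.arctan2(R[1,0],R[0,0]))
    print('t',s['time_s'],'tcp',s['ee_pos'],'yaw',round(yaw,2),'tilt',np.round(np.degrees(np.arccos(-R[2,2])),2),'F',s['contact_force'],'open',round(s['opening'],4),'j7',round(s['joint_positions'][6],2),'j1',round(s['joint_positions'][0],2))
    d=np.array([x,y,z])-s['ee_pos']
    if yawdeg is not None:
        dy=(yawdeg-yaw+180)%360-180; print('turn wz (rad)',np.radians(-dy), 'alt',np.radians(-((dy+180+180)%360-180)) if 0 else '')
        R2=Ro.from_euler('z',yawdeg,degrees=True).as_matrix()@np.diag([1,-1,-1])
    else: R2=R
    l=R2.T@d; print('linear (after turn)',l,'len',np.linalg.norm(l),'rows',np.linalg.norm(l)/.0625)
if __name__=='__main__': plan(*map(float,sys.argv[1:]))
E
python3 plan.py .3625 -.3074 .19
```

```text
t 1.15 tcp [ 0.2467 -0.5743  0.2453] yaw -66.76 tilt 0.0 F [0.8322 0.3274 0.3964] open 0.0854 j7 -0.11 j1 1.09
linear (after turn) [-0.1995 -0.2117  0.0553] len 0.2961319488278884 rows 4.738111181246214
```

Request:
apply_moves:
  increments:
    - {"linear": [-0.033,-0.035,0],"dr": [0,0,0]}
    - {"linear": [-0.033,-0.035,0.01],"dr": [0,0,0]}
    - {"linear": [-0.033,-0.035,0.01],"dr": [0,0,0]}
    - {"linear": [-0.033,-0.035,0.01],"dr": [0,0,0]}
    - {"linear": [-0.033,-0.035,0.01],"dr": [0,0,0]}
    - {"linear": [-0.0345,-0.0367,0.015],"dr": [0,0,0]}
    - {"linear": [0,0,0],"dr": [0,0,0]}
    - {"linear": [0,0,0],"dr": [0,0,0]}
  fingers: 1
  force: 30

```text
time_s: 2.15
ee_pos: [0.3625, -0.3078, 0.1905]
tcp_rot: [0.835, -0.55, 0.0, 0.0]
contact_force: [0.1, -1.1, 0.2]
opening: 0.0857
```

```bash
cat > look.py <<'E'
from plan import *
import pickle
def look(name,tag):
    s=readout.state(); f=grab_frame(name); cv2.imwrite(f'pics/{tag}.png',f['image'][:,:,::-1]); pickle.dump((s,f),open(tag+'.pkl','wb')); return s,f,cam(f,s)
E
python3 - <<'E'
from look import *
s,f,c=look('wrist','w1'); print(s['ee_pos'],s['time_s'])
for q in models.spot_point('glass',f)[:2]: print(q['centre'],q['score'],onz(c,q['centre'],0))
for q in models.outline_of('glass',f)[:1]: print(q['extent'])
print('pred base',proj(c,(.3625,-.3074,0)),'rim',proj(c,(.3625,-.3074,.08)))
E
```

```text
[ 0.3625 -0.3078  0.1905] 2.15
[325.6, 218.4] 0.62 [ 0.3619 -0.3083  0.    ]
pred base [325.0088 217.4144] rim [325.0528 239.8259]
```

View pics/w1.png

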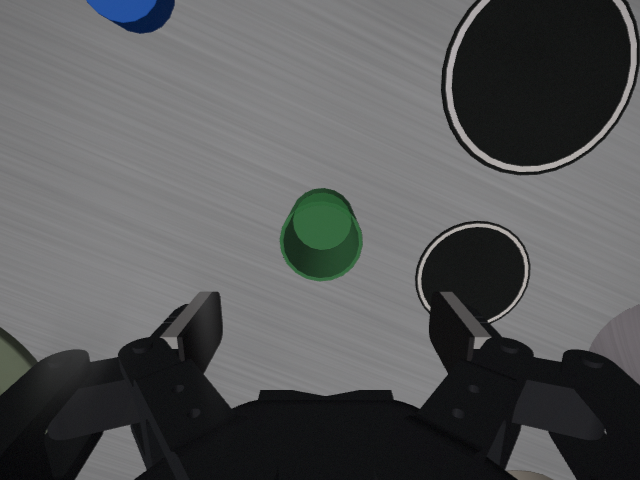

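The wrist view shows the glass rim centred at about (321,240) and its base at about (322,222), upright and 2–3 mm to −x of the tool. The large mat is at upper right (540,75). I'll shift and descend.

Request:
apply_moves:
  increments:
    - {"linear": [-0.0025,0,0.04],"dr": [0,0,0]}
    - {"linear": [0,0,0.05],"dr": [0,0,0]}
    - {"linear": [0,0,0.04],"dr": [0,0,0]}
    - {"linear": [0,0,0.016],"dr": [0,0,0]}
    - {"linear": [0,0,0],"dr": [0,0,0]}

```text
time_s: 2.92
ee_pos: [0.3612, -0.3053, 0.0441]
tcp_rot: [0.835, -0.55, -0.001, 0.0]
contact_force: [-0.0, -0.2, 0.4]
opening: 0.0852
```

Request:
apply_moves:
  increments:
    - {"linear": [0,0,0],"dr": [0,0,0]}
    - {"linear": [0,0,0],"dr": [0,0,0]}
    - {"linear": [0,0,0],"dr": [0,0,0]}
    - {"linear": [0,0,0],"dr": [0,0,0]}
    - {"linear": [0,0,0],"dr": [0,0,0]}
    - {"linear": [0,0,0],"dr": [0,0,0]}
  fingers: 0.4
  force: 30

```text
time_s: 3.68
ee_pos: [0.3621, -0.3057, 0.0458]
tcp_rot: [0.835, -0.55, 0.001, 0.0]
contact_force: [-1.6, 0.1, 11.7]
opening: 0.0603
```

Request:
apply_moves:
  increments:
    - {"linear": [0,0,-0.005],"dr": [0,0,0]}
    - {"linear": [0,0,-0.015],"dr": [0,0,0]}
    - {"linear": [0,0,-0.03],"dr": [0,0,0]}
    - {"linear": [0,0,-0.035],"dr": [0,0,0]}
    - {"linear": [0,0,-0.025],"dr": [0,0,0]}
    - {"linear": [0,0,0],"dr": [0,0,0]}

```text
time_s: 4.42
ee_pos: [0.3622, -0.3057, 0.1567]
tcp_rot: [0.835, -0.55, 0.002, 0.0]
contact_force: [-0.0, 0.1, -0.9]
opening: 0.0608
```

```bash
cat > sweep.py <<'E'
from plan import *
import sys
# rows of combined turn+shift: x y z yaw N
def sweep(x,y,z,yaw,N,prof=None):
    s=readout.state(); R=Ro.from_quat(s['tcp_rot']).as_matrix(); y0=np.arctan2(R[1,0],R[0,0])
    dy=(np.radians(yaw)-y0+np.pi)%(2*np.pi)-np.pi
    print('state',s['time_s'],s['ee_pos'],np.degrees(y0),s['opening'],s['contact_force'],'j',s['joint_positions'])
    d=np.array([x,y,z])-s['ee_pos']; w=np.ones(N); w[0]=w[-1]=.4
    if N>5: w[1]=w[-2]=.8
    w/=w.sum(); wz=round(-dy/N,4); yw=y0
    for k in range(N):
        Rk=Ro.from_euler('z',yw).as_matrix()@np.diag([1,-1,-1]); l=Rk.T@(d*w[k])
        print('{"linear": [%.4f, %.4f, %.4f], "dr": [0, 0, %.4f]},'%(*l,wz)); yw-=wz
if __name__=='__main__':
    a=list(map(float,sys.argv[1:])); sweep(*a[:4],int(a[4]))
E
python3 sweep.py .529 .4255 .155 69.25 17
```

```text
state 4.425 [ 0.3622 -0.3057  0.1567] -66.76750086753383 0.060789017414945 [-0.0305  0.0547 -0.9119] j [ 0.6644  0.416  -0.1126  2.0699  0.075   0.6553 -0.6633]
{"linear": [-0.0157, -0.0115, 0.0000], "dr": [0, 0, -0.1396]},
{"linear": [-0.0280, -0.0271, 0.0001], "dr": [0, 0, -0.1396]},
{"linear": [-0.0299, -0.0384, 0.0001], "dr": [0, 0, -0.1396]},
{"linear": [-0.0243, -0.0422, 0.0001], "dr": [0, 0, -0.1396]},
{"linear": [-0.0182, -0.0452, 0.0001], "dr": [0, 0, -0.1396]},
{"linear": [-0.0117, -0.0473, 0.0001], "dr": [0, 0, -0.1396]},
{"linear": [-0.0050, -0.0484, 0.0001], "dr": [0, 0, -0.1396]},
{"linear": [0.0018, -0.0487, 0.0001], "dr": [0, 0, -0.1396]},
{"linear": [0.0085, -0.0480, 0.0001], "dr": [0, 0, -0.1396]},
{"linear": [0.0151, -0.0463, 0.0001], "dr": [0, 0, -0.1396]},
{"linear": [0.0214, -0.0437, 0.0001], "dr": [0, 0, -0.1396]},
{"linear": [0.0273, -0.0403, 0.0001], "dr": [0, 0, -0.1396]},
{"linear": [0.0326, -0.0362, 0.0001], "dr": [0, 0, -0.1396]},
{"linear": [0.0373, -0.0313, 0.0001], "dr": [0, 0, -0.1396]},
{"linear": [0.0413, -0.0258, 0.0001], "dr": [0, 0, -0.1396]},
{"linear": [0.0356, -0.0158, 0.0001], "dr": [0, 0, -0.1396]},
{"linear": [0.0187, -0.0053, 0.0000], "dr": [0, 0, -0.1396]},
```

Request:
apply_moves:
  increments:
    - {"linear": [-0.016,-0.012,0],"dr": [0,0,-0.14]}
    - {"linear": [-0.028,-0.027,0],"dr": [0,0,-0.14]}
    - {"linear": [-0.03,-0.038,0],"dr": [0,0,-0.14]}
    - {"linear": [-0.024,-0.042,0],"dr": [0,0,-0.14]}
    - {"linear": [-0.018,-0.045,0],"dr": [0,0,-0.14]}
    - {"linear": [-0.012,-0.047,0],"dr": [0,0,-0.14]}
    - {"linear": [-0.005,-0.048,0],"dr": [0,0,-0.14]}
    - {"linear": [0.002,-0.049,0],"dr": [0,0,-0.14]}
    - {"linear": [0.008,-0.048,0],"dr": [0,0,-0.14]}
    - {"linear": [0.015,-0.046,0],"dr": [0,0,-0.14]}

```text
time_s: 5.68
ee_pos: [0.4592, 0.1325, 0.154]
tcp_rot: [0.993, 0.12, -0.0, 0.0]
contact_force: [0.7, -1.2, -1.7]
opening: 0.0604
```

Request:
apply_moves:
  increments:
    - {"linear": [0.021,-0.044,0],"dr": [0,0,-0.14]}
    - {"linear": [0.027,-0.04,0],"dr": [0,0,-0.14]}
    - {"linear": [0.033,-0.036,0],"dr": [0,0,-0.14]}
    - {"linear": [0.037,-0.031,0],"dr": [0,0,-0.14]}
    - {"linear": [0.041,-0.026,0],"dr": [0,0,-0.14]}
    - {"linear": [0.036,-0.016,0],"dr": [0,0,-0.14]}
    - {"linear": [0.019,-0.005,0],"dr": [0,0,-0.14]}
    - {"linear": [0,0,0],"dr": [0,0,0]}
    - {"linear": [0,0,0],"dr": [0,0,0]}

```text
time_s: 6.8
ee_pos: [0.5247, 0.4247, 0.1538]
tcp_rot: [0.822, 0.57, -0.001, 0.0]
contact_force: [-0.1, -0.4, -2.5]
opening: 0.0604
```

```bash
python3 - <<'E'
from look import *
plan(.529,.4255,.155)
s,f,c=look('wrist','w2')
for q in models.spot_point('glass_mat',f)[:2]: print(q['centre'],q['score'],onz(c,q['centre'],0))
print('pred mat',proj(c,(.529,.4255,.003)))
E
```

```text
t 6.8 tcp [0.5247 0.4247 0.1538] yaw 69.48 tilt 0.07 F [-0.0751 -0.3737 -2.5062] open 0.0604 j7 0.02 j1 -0.33
linear (after turn) [ 0.0023  0.0038 -0.0012] len 0.004578116976273432 rows 0.07324987162037491
[330.0, 232.1] 0.59 [0.5283 0.4263 0.    ]
pred mat [329.4239 234.0722]
```

View pics/w2.png

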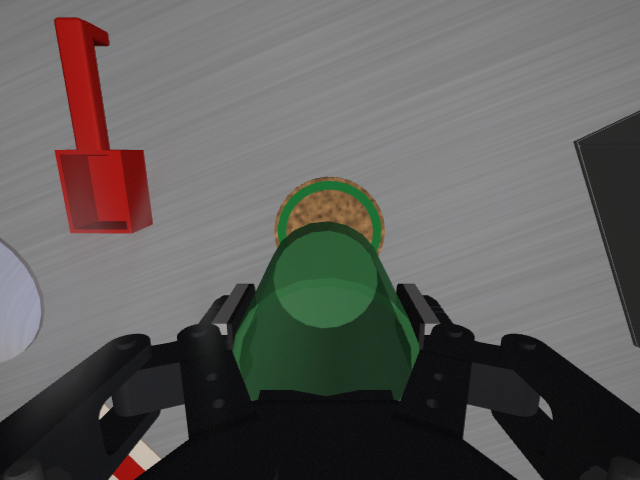

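The glass is held upright, with its base at about (325,275). The coaster is at (330,228). I'll check where the glass sits in the grip.

```bash
python3 - <<'E'
from h import *
import pickle
s,f=pickle.load(open('w2.pkl','rb')); T=f['tool_from_camera']; K=f['K']
for px in((325,275),(325,222),(325,328)):
    d=T[:3,:3]@np.linalg.inv(K)@np.array([*px,1.]); o=T[:3,3]; print(px,o+d*(.045-o[2])/d[2])
E
```

```text
(325, 275) [-0.00093805 -0.00054783  0.045     ]
(325, 222) [-0.00089001 -0.0292646   0.045     ]
(325, 328) [-0.00099035  0.03070791  0.045     ]
```

Request:
apply_moves:
  increments:
    - {"linear": [0.0025,0.004,0.02],"dr": [0,0,0]}
    - {"linear": [0,0,0.035],"dr": [0,0,0]}
    - {"linear": [0,0,0.03],"dr": [0,0,0]}
    - {"linear": [0,0,0.012],"dr": [0,0,0]}
    - {"linear": [0,0,0.004],"dr": [0,0,0]}
    - {"linear": [0,0,0.002],"dr": [0,0,0]}
    - {"linear": [0,0,0],"dr": [0,0,0]}
    - {"linear": [0,0,0],"dr": [0,0,0]}

```text
time_s: 7.9
ee_pos: [0.5297, 0.4267, 0.052]
tcp_rot: [0.821, 0.571, 0.0, -0.0]
contact_force: [0.3, 0.2, -1.1]
opening: 0.0605
```

Request:
apply_moves:
  increments:
    - {"linear": [0,0,0.0015],"dr": [0,0,0]}
    - {"linear": [0,0,0.001],"dr": [0,0,0]}
    - {"linear": [0,0,0],"dr": [0,0,0]}
    - {"linear": [0,0,0],"dr": [0,0,0]}

```text
time_s: 8.4
ee_pos: [0.5296, 0.4265, 0.049]
tcp_rot: [0.821, 0.571, 0.0, 0.0]
contact_force: [-0.6, -2.4, 4.7]
opening: 0.0603
```

Request:
apply_moves:
  increments:
    - {"linear": [0,0,0],"dr": [0,0,0]}
    - {"linear": [0,0,0],"dr": [0,0,0]}
    - {"linear": [0,0,0],"dr": [0,0,0]}
    - {"linear": [0,0,0],"dr": [0,0,0]}
    - {"linear": [0,0,0],"dr": [0,0,0]}
  fingers: 1

```text
time_s: 9.02
ee_pos: [0.5294, 0.4266, 0.0488]
tcp_rot: [0.821, 0.571, 0.0, -0.0]
contact_force: [-0.7, 0.0, -0.1]
opening: 0.0854
```

Request:
apply_moves:
  increments:
    - {"linear": [0,0,-0.01],"dr": [0,0,0]}
    - {"linear": [0,0,-0.03],"dr": [0,0,0]}
    - {"linear": [0,0,-0.05],"dr": [0,0,0]}
    - {"linear": [0,0,-0.05],"dr": [0,0,0]}
    - {"linear": [0,0,0],"dr": [0,0,0]}

```text
time_s: 9.65
ee_pos: [0.5304, 0.4279, 0.1936]
tcp_rot: [0.821, 0.571, 0.003, -0.0]
contact_force: [0.5, -0.7, -1.4]
opening: 0.0853
```

```bash
python3 - <<'E'
from look import *
s,f,c=look('wrist','w3')
for n in('glass','glass_mat'):
  for q in models.spot_point(n,f)[:2]: print(n,q['centre'],q['score'],onz(c,q['centre'],.003))
print(proj(c,(.529,.4255,.003)))
plan(.3813,.2978,.19,69.25)
E
```

```text
glass [324.6, 220.3] 0.63 [0.5313 0.427  0.003 ]
[322.2703 218.6335]
t 9.8 tcp [0.5293 0.4262 0.1885] yaw 69.61 tilt 0.04 F [ 0.3028  0.4472 -0.3915] open 0.0853 j7 0.05 j1 -0.33
turn wz (rad) 0.006339549655476212 alt 
linear (after turn) [-0.1725 -0.0929 -0.0015] len 0.1959230685976664 rows 3.1347690975626623
```

View pics/w3.png

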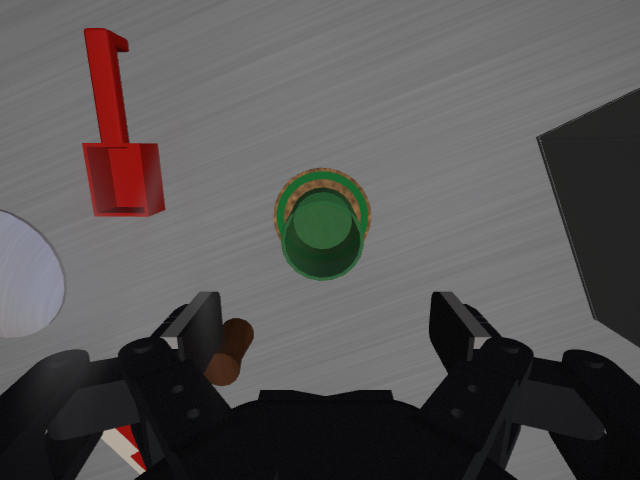

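The glass stands inside the green ring, upright, with its base at about (323,220) against a coaster centre of about (322,217). Next is the scoop.

Request:
apply_moves:
  increments:
    - {"linear": [-0.03,-0.016,0],"dr": [0,0,0]}
    - {"linear": [-0.045,-0.024,0],"dr": [0,0,0]}
    - {"linear": [-0.045,-0.024,0],"dr": [0,0,0]}
    - {"linear": [-0.035,-0.019,0],"dr": [0,0,0]}
    - {"linear": [-0.0175,-0.01,0],"dr": [0,0,0.006]}
    - {"linear": [0,0,0],"dr": [0,0,0]}
    - {"linear": [0,0,0],"dr": [0,0,0]}

```text
time_s: 10.68
ee_pos: [0.3825, 0.2975, 0.1885]
tcp_rot: [0.823, 0.568, -0.0, -0.0]
contact_force: [-0.7, -0.3, 0.1]
opening: 0.0854
```

```bash
python3 - <<'E'
from look import *
s,f,c=look('wrist','w4')
for n in('scoop','scoop_bowl'):
  for q in models.spot_point(n,f)[:2]: print(n,q['centre'],q['score'],onz(c,q['centre'],0))
a=np.radians(-20.75); o=np.array([.3813,.2978]); u=np.array([np.cos(a),np.sin(a)]);v=np.array([-u[1],u[0]])
for P in((-.055,.009),(-.055,-.009),(.028,.009),(.028,-.009),(.088,.023),(.088,-.023),(.028,.023),(.028,-.023)):
    p=o+u*P[0]+v*P[1]; print(P,proj(c,(*p,.032)).round(0))
plan(.3813,.2978,.19,69.25)
E
```

```text
scoop [326.1, 217.7] 0.55 [0.3801 0.2981 0.    ]
scoop_bowl [328.0, 274.5] 0.96 [0.4332 0.2799 0.    ]
(-0.055, 0.009) [338. 160.]
(-0.055, -0.009) [315. 160.]
(0.028, 0.009) [337. 258.]
(0.028, -0.009) [316. 258.]
(0.088, 0.023) [352. 321.]
(0.088, -0.023) [301. 321.]
(0.028, 0.023) [353. 258.]
(0.028, -0.023) [300. 258.]
t 10.825 tcp [0.3824 0.2977 0.1885] yaw 69.28 tilt 0.04 F [-0.1622 -0.4502  0.3843] open 0.0855 j7 -0.03 j1 -0.15
turn wz (rad) 0.0004542628789496576 alt 
linear (after turn) [-0.0003 -0.001  -0.0015] len 0.0018341741528503657 rows 0.02934678644560585
```

View pics/w4.png

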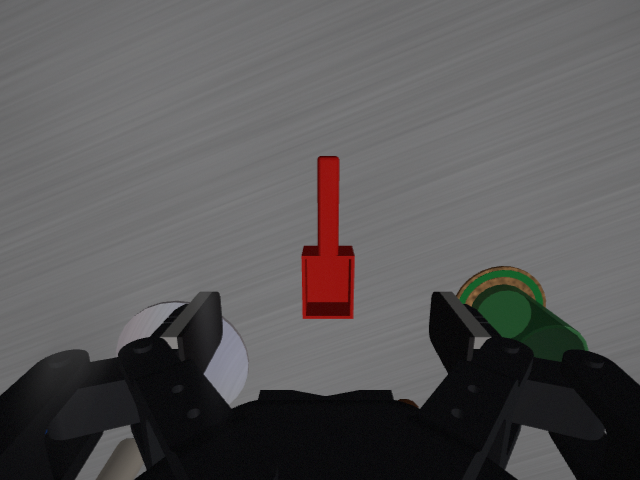

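The scoop is aligned with the jaws: handle end at (328,157), bowl (328,285). That leaves a shift of about 1 mm in x and −3 mm in y before descending.

Request:
apply_moves:
  increments:
    - {"linear": [0.001,-0.003,0.03],"dr": [0,0,0]}
    - {"linear": [0,0,0.05],"dr": [0,0,0]}
    - {"linear": [0,0,0.05],"dr": [0,0,0]}
    - {"linear": [0,0,0.026],"dr": [0,0,0]}
    - {"linear": [0,0,0.01],"dr": [0,0,0]}
    - {"linear": [0,0,0],"dr": [0,0,0]}
    - {"linear": [0,0,0],"dr": [0,0,0]}

```text
time_s: 11.7
ee_pos: [0.3802, 0.2996, 0.0238]
tcp_rot: [0.823, 0.568, 0.001, -0.0]
contact_force: [-0.3, 0.1, 0.0]
opening: 0.0848
```

Request:
apply_moves:
  increments:
    - {"linear": [0,0,0],"dr": [0,0,0]}
    - {"linear": [0,0,0],"dr": [0,0,0]}
    - {"linear": [0,0,0],"dr": [0,0,0]}
    - {"linear": [0,0,0],"dr": [0,0,0]}
    - {"linear": [0,0,0],"dr": [0,0,0]}
    - {"linear": [0,0,0],"dr": [0,0,0]}
    - {"linear": [0,0,0],"dr": [0,0,0]}
  fingers: 0.05
  force: 40

```text
time_s: 12.58
ee_pos: [0.3798, 0.2993, 0.023]
tcp_rot: [0.823, 0.568, 0.0, 0.0]
contact_force: [-0.6, -2.0, 7.1]
opening: 0.0171
```

Request:
apply_moves:
  increments:
    - {"linear": [0,0,-0.01],"dr": [0,0,0]}
    - {"linear": [0,0,-0.03],"dr": [0,0,0]}
    - {"linear": [0,0,-0.05],"dr": [0,0,0]}
    - {"linear": [0,0,-0.02],"dr": [0,0,0]}
    - {"linear": [0,0,0],"dr": [0,0,0]}

```text
time_s: 13.2
ee_pos: [0.3804, 0.2995, 0.1344]
tcp_rot: [0.823, 0.568, 0.001, 0.0]
contact_force: [-0.5, -1.2, -0.4]
opening: 0.0173
```

```bash
python3 - <<'E'
from look import *
s,f,c=look('wrist','w5')
E
python3 sweep.py .6845 .1445 .135 104.9 9
```

```text
state 13.25 [0.38   0.2991 0.1332] 69.23761005977362 0.017378122184081336 [ 0.2849 -0.905  -1.1692] j [-0.2095  0.5711 -0.7703  2.0363  0.5788  0.7602 -0.1276]
{"linear": [-0.0020, 0.0184, -0.0001], "dr": [0, 0, -0.0692]},
{"linear": [-0.0065, 0.0363, -0.0002], "dr": [0, 0, -0.0692]},
{"linear": [-0.0112, 0.0448, -0.0002], "dr": [0, 0, -0.0692]},
{"linear": [-0.0143, 0.0439, -0.0002], "dr": [0, 0, -0.0692]},
{"linear": [-0.0173, 0.0428, -0.0002], "dr": [0, 0, -0.0692]},
{"linear": [-0.0202, 0.0415, -0.0002], "dr": [0, 0, -0.0692]},
{"linear": [-0.0230, 0.0400, -0.0002], "dr": [0, 0, -0.0692]},
{"linear": [-0.0206, 0.0306, -0.0002], "dr": [0, 0, -0.0692]},
{"linear": [-0.0113, 0.0146, -0.0001], "dr": [0, 0, -0.0692]},
```

View pics/w5.png

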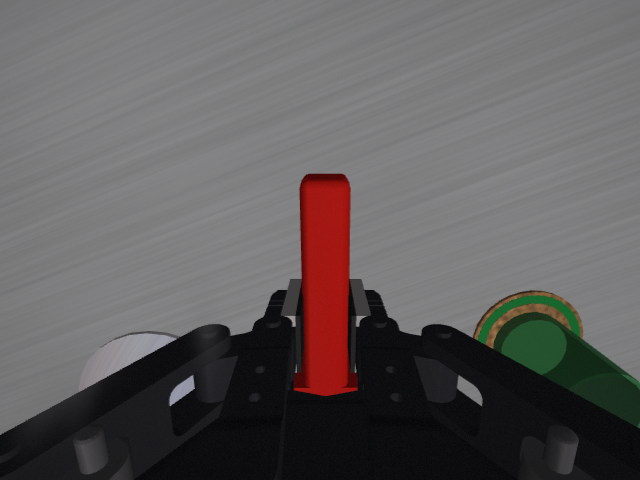

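Request:
apply_moves:
  increments:
    - {"linear": [-0.002,0.018,0],"dr": [0,0,-0.069]}
    - {"linear": [-0.0065,0.036,0],"dr": [0,0,-0.069]}
    - {"linear": [-0.011,0.045,0],"dr": [0,0,-0.069]}
    - {"linear": [-0.014,0.044,0],"dr": [0,0,-0.069]}
    - {"linear": [-0.017,0.043,0],"dr": [0,0,-0.069]}
    - {"linear": [-0.02,0.042,0],"dr": [0,0,-0.069]}
    - {"linear": [-0.023,0.04,0],"dr": [0,0,-0.069]}
    - {"linear": [-0.021,0.031,0],"dr": [0,0,-0.069]}
    - {"linear": [-0.011,0.015,0],"dr": [0,0,-0.069]}
    - {"linear": [0,0,0],"dr": [0,0,0]}

```text
time_s: 14.5
ee_pos: [0.6855, 0.145, 0.1308]
tcp_rot: [0.61, 0.792, -0.001, -0.001]
contact_force: [-0.3, 0.6, -0.9]
opening: 0.0174
```

Request:
apply_moves:
  increments:
    - {"linear": [0,0,0],"dr": [0,0,0]}

```text
time_s: 14.62
ee_pos: [0.6844, 0.1465, 0.132]
tcp_rot: [0.61, 0.792, -0.0, -0.001]
contact_force: [-0.2, 0.1, -0.1]
opening: 0.0169
```

```bash
python3 - <<'E'
from look import *
s,f,c=look('wrist','w6')
T=np.linalg.inv(f['tool_from_camera'])
for p in((.009,-.055,-.009),(-.009,-.055,-.009)):
    q=f['K']@(T@[*p,1])[:3]; print('pred handle end',q[:2]/q[2])
a=np.radians(14.9); o=np.array([.6845,.1445]); u=np.array([np.cos(a),np.sin(a)]);v=np.array([-u[1],u[0]])
for P in((-.0685,.038),(-.0685,-.038),(.1015,.038),(.1015,-.038),(-.061,.015),(-.061,-.015),(.022,.029)):
    p=o+u*P[0]+v*P[1]; print(P,proj(c,(*p,.003)).round(0))
plan(.6845,.1445,.135,104.9)
E
```

```text
pred handle end [351.8822 181.866 ]
pred handle end [298.7994 181.9362]
(-0.0685, 0.038) [376. 143.]
(-0.0685, -0.038) [269. 143.]
(0.1015, 0.038) [369. 353.]
(0.1015, -0.038) [278. 353.]
(-0.061, 0.015) [343. 154.]
(-0.061, -0.015) [302. 154.]
(0.022, 0.029) [360. 264.]
t 14.675 tcp [0.6845 0.1466 0.1323] yaw 104.87 tilt 0.06 F [ 0.8779  0.3007 -0.5866] open 0.0174 j7 1.04 j1 0.18
turn wz (rad) -0.0005863540677931523 alt 
linear (after turn) [-0.002  -0.0005 -0.0027] len 0.003391429285385339 rows 0.054262868566165426
```

View pics/w6.png

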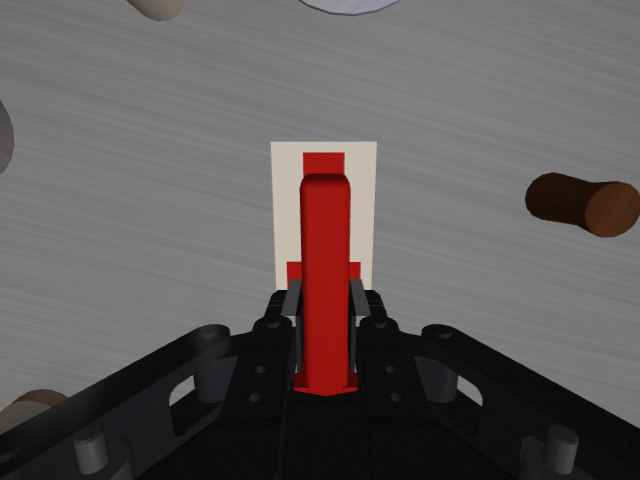

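The scoop is held over its mat with the mat corners within 1 px of prediction: (271,142), (377,142), and the handle end at about (325,180). I'll lower it.

Request:
apply_moves:
  increments:
    - {"linear": [-0.002,0,0.03],"dr": [0,0,0]}
    - {"linear": [0,0,0.04],"dr": [0,0,0]}
    - {"linear": [0,0,0.022],"dr": [0,0,0]}
    - {"linear": [0,0,0.008],"dr": [0,0,0]}
    - {"linear": [0,0,0.003],"dr": [0,0,0]}
    - {"linear": [0,0,0.0015],"dr": [0,0,0]}
    - {"linear": [0,0,0],"dr": [0,0,0]}
    - {"linear": [0,0,0],"dr": [0,0,0]}

```text
time_s: 15.68
ee_pos: [0.6862, 0.1439, 0.0288]
tcp_rot: [0.61, 0.793, 0.0, 0.0]
contact_force: [-1.1, -0.6, -1.2]
opening: 0.0169
```

Request:
apply_moves:
  increments:
    - {"linear": [0,0,0.0015],"dr": [0,0,0]}
    - {"linear": [0,0,0.001],"dr": [0,0,0]}
    - {"linear": [0,0,0],"dr": [0,0,0]}
    - {"linear": [0,0,0],"dr": [0,0,0]}

```text
time_s: 16.18
ee_pos: [0.686, 0.1438, 0.0261]
tcp_rot: [0.61, 0.793, -0.0, 0.0]
contact_force: [-2.2, -1.8, 5.4]
opening: 0.0169
```

Contact shows at about 6 N, so I'll release and lift.

Request:
apply_moves:
  increments:
    - {"linear": [0,0,0],"dr": [0,0,0]}
    - {"linear": [0,0,0],"dr": [0,0,0]}
    - {"linear": [0,0,0],"dr": [0,0,0]}
    - {"linear": [0,0,0],"dr": [0,0,0]}
    - {"linear": [0,0,-0.01],"dr": [0,0,0]}
    - {"linear": [0,0,-0.03],"dr": [0,0,0]}
    - {"linear": [0,0,-0.05],"dr": [0,0,0]}
    - {"linear": [0,0,-0.05],"dr": [0,0,0]}
    - {"linear": [0,0,-0.02],"dr": [0,0,0]}
    - {"linear": [0,0,0],"dr": [0,0,0]}
  fingers: 1

```text
time_s: 17.42
ee_pos: [0.6865, 0.144, 0.1875]
tcp_rot: [0.61, 0.793, 0.001, 0.001]
contact_force: [0.3, 0.1, -0.3]
opening: 0.0854
```

```bash
python3 - <<'E'
from look import *
s,f,c=look('wrist','w7')
for n in('scoop','scoop_bowl','scoop_mat'):
  for q in models.spot_point(n,f)[:1]: print(n,q['centre'],q['score'],onz(c,q['centre'],.003))
E
python3 sweep.py .4703 .1035 .19 104.9 6
```

```text
scoop [328.7, 221.1] 0.85 [0.6859 0.1466 0.003 ]
scoop_bowl [325.4, 278.0] 0.9 [0.7407 0.1579 0.003 ]
scoop_mat [324.1, 217.8] 0.81 [0.684  0.1418 0.003 ]
state 17.625 [0.6855 0.1436 0.1844] 104.85284605987793 0.0849822908058298 [ 0.0967 -0.0131 -0.4672] j [ 0.192   0.8454 -0.8727  1.3998  0.661   1.203   1.079 ]
{"linear": [0.0015, -0.0198, -0.0005], "dr": [0, 0, -0.0001]},
{"linear": [0.0030, -0.0397, -0.0010], "dr": [0, 0, -0.0001]},
{"linear": [0.0037, -0.0496, -0.0013], "dr": [0, 0, -0.0001]},
{"linear": [0.0038, -0.0496, -0.0013], "dr": [0, 0, -0.0001]},
{"linear": [0.0030, -0.0397, -0.0010], "dr": [0, 0, -0.0001]},
{"linear": [0.0015, -0.0198, -0.0005], "dr": [0, 0, -0.0001]},
```

View pics/w7.png

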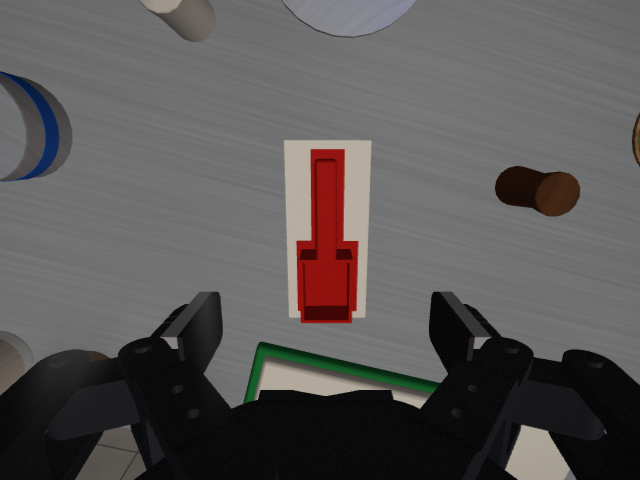

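The scoop lies on its silhouette with the bowl over the bowl end: handle (326,205), bowl (326,285). Next is the lid, turning to yaw 15° on the way.

```bash
python3 sweep.py .4703 .1035 .19 15 10
```

```text
state 17.625 [0.6855 0.1436 0.1844] 104.85284605987793 0.0849822908058298 [ 0.0967 -0.0131 -0.4672] j [ 0.192   0.8454 -0.8727  1.3998  0.661   1.203   1.079 ]
{"linear": [0.0008, -0.0104, -0.0003], "dr": [0, 0, 0.1568]},
{"linear": [-0.0017, -0.0208, -0.0005], "dr": [0, 0, 0.1568]},
{"linear": [-0.0062, -0.0253, -0.0007], "dr": [0, 0, 0.1568]},
{"linear": [-0.0100, -0.0241, -0.0007], "dr": [0, 0, 0.1568]},
{"linear": [-0.0137, -0.0222, -0.0007], "dr": [0, 0, 0.1568]},
{"linear": [-0.0170, -0.0198, -0.0007], "dr": [0, 0, 0.1568]},
{"linear": [-0.0198, -0.0169, -0.0007], "dr": [0, 0, 0.1568]},
{"linear": [-0.0222, -0.0136, -0.0007], "dr": [0, 0, 0.1568]},
{"linear": [-0.0193, -0.0080, -0.0005], "dr": [0, 0, 0.1568]},
{"linear": [-0.0101, -0.0024, -0.0003], "dr": [0, 0, 0.1568]},
```

Request:
apply_moves:
  increments:
    - {"linear": [0.001,-0.0105,0],"dr": [0,0,0.157]}
    - {"linear": [-0.0015,-0.021,0],"dr": [0,0,0.157]}
    - {"linear": [-0.006,-0.025,0],"dr": [0,0,0.157]}
    - {"linear": [-0.01,-0.024,0],"dr": [0,0,0.157]}
    - {"linear": [-0.014,-0.022,0],"dr": [0,0,0.157]}
    - {"linear": [-0.017,-0.02,0],"dr": [0,0,0.157]}
    - {"linear": [-0.02,-0.017,0],"dr": [0,0,0.157]}
    - {"linear": [-0.022,-0.0135,0],"dr": [0,0,0.157]}
    - {"linear": [-0.019,-0.008,0],"dr": [0,0,0.157]}
    - {"linear": [-0.01,-0.0025,0],"dr": [0,0,0.157]}

```text
time_s: 18.88
ee_pos: [0.4697, 0.1041, 0.1852]
tcp_rot: [0.992, 0.127, -0.001, 0.0]
contact_force: [0.0, 1.1, -0.7]
opening: 0.0853
```

Request:
apply_moves:
  increments:
    - {"linear": [0,0,0],"dr": [0,0,0]}
    - {"linear": [0,0,0],"dr": [0,0,0]}

```text
time_s: 19.12
ee_pos: [0.4713, 0.1047, 0.1855]
tcp_rot: [0.991, 0.131, -0.0, -0.0]
contact_force: [-0.1, 0.5, -0.7]
opening: 0.0856
```

```bash
python3 - <<'E'
from look import *
s,f,c=look('wrist','w8')
for n in('lid',):
  for q in models.spot_point(n,f)[:1]: print(n,q['centre'],q['score'],onz(c,q['centre'],.0))
for p in((.4703,.1035,.052),(.4703,.1035,0)): print(proj(c,p))
plan(.4703,.1035,.19)
m=cv2.inRange(cv2.cvtColor(f['image'],cv2.COLOR_RGB2HSV),(0,0,0),(180,255,50)); m[300:]=0
n,l,st,ce=cv2.connectedComponentsWithStats(m)
for i in range(1,n):
    if st[i][4]>300: print(ce[i],st[i],onz(c,ce[i],.052))
E
```

```text
lid [324.6, 216.5] 0.94 [0.4685 0.1071 0.    ]
[325.3948 234.6836]
[325.4435 220.7362]
t 19.225 tcp [0.4712 0.1047 0.1855] yaw 15.03 tilt 0.03 F [ 0.7024 -0.252  -0.7324] open 0.0852 j7 -0.41 j1 0.13
linear (after turn) [-0.0012  0.0009 -0.0045] len 0.004724559551778255 rows 0.07559295282845208
[575.5011  29.0102] [ 537    0   95   59 3151] [0.5953 0.2844 0.052 ]
[324.535 228.328] [ 308  209   34   39 1058] [0.4683 0.1082 0.052 ]
```

View pics/w8.png

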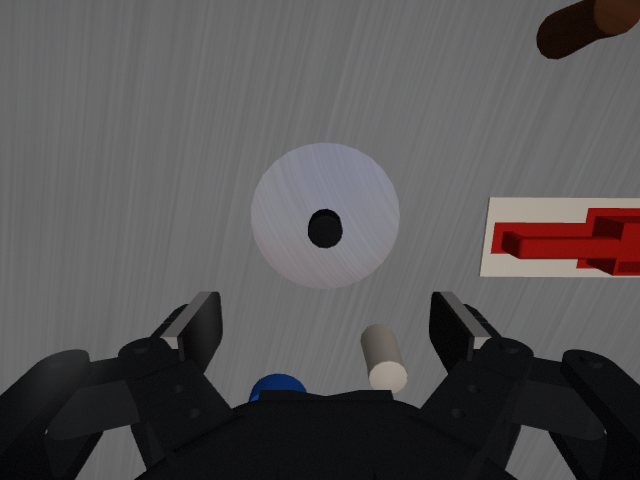

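The lid is centred at about (325,216) with its knob at (325,230). I'll shift −1.5/−2 mm and descend to the knob.

Request:
apply_moves:
  increments:
    - {"linear": [-0.0015,-0.002,0.03],"dr": [0,0,0]}
    - {"linear": [0,0,0.05],"dr": [0,0,0]}
    - {"linear": [0,0,0.04],"dr": [0,0,0]}
    - {"linear": [0,0,0.018],"dr": [0,0,0]}
    - {"linear": [0,0,0.008],"dr": [0,0,0]}
    - {"linear": [0,0,0],"dr": [0,0,0]}
    - {"linear": [0,0,0],"dr": [0,0,0]}

```text
time_s: 20.1
ee_pos: [0.4695, 0.1062, 0.0405]
tcp_rot: [0.992, 0.13, 0.001, -0.0]
contact_force: [-0.1, -0.9, 1.4]
opening: 0.0856
```

Request:
apply_moves:
  increments:
    - {"linear": [0,0,0],"dr": [0,0,0]}
    - {"linear": [0,0,0],"dr": [0,0,0]}
    - {"linear": [0,0,0],"dr": [0,0,0]}
    - {"linear": [0,0,0],"dr": [0,0,0]}
    - {"linear": [0,0,0],"dr": [0,0,0]}
    - {"linear": [0,0,0],"dr": [0,0,0]}
    - {"linear": [0,0,0],"dr": [0,0,0]}
  fingers: 0.1
  force: 50

```text
time_s: 20.98
ee_pos: [0.4691, 0.1061, 0.0402]
tcp_rot: [0.992, 0.13, 0.0, 0.0]
contact_force: [-1.9, 0.2, 10.6]
opening: 0.0264
```

Request:
apply_moves:
  increments:
    - {"linear": [0,0,-0.008],"dr": [0,0,0]}
    - {"linear": [0,0,-0.025],"dr": [0,0,0]}
    - {"linear": [0,0,-0.04],"dr": [0,0,0]}
    - {"linear": [0,0,-0.03],"dr": [0,0,0]}
    - {"linear": [0,0,0],"dr": [0,0,0]}

```text
time_s: 21.6
ee_pos: [0.4699, 0.1062, 0.1448]
tcp_rot: [0.992, 0.129, 0.002, -0.0]
contact_force: [0.0, -0.7, -2.6]
opening: 0.0264
```

```bash
python3 - <<'E'
from look import *
s,f,c=look('wrist','w9')
E
python3 sweep.py .547 -.425 .145 -20 15
```

```text
state 21.65 [0.4693 0.1059 0.1435] 14.867073652414849 0.026509916340124326 [-0.2817  0.0854 -2.3755] j [ 0.1008  0.4999 -0.5799  2.0422  0.4142  0.7127 -0.4823]
{"linear": [-0.0018, 0.0159, -0.0000], "dr": [0, 0, 0.0406]},
{"linear": [-0.0024, 0.0319, -0.0001], "dr": [0, 0, 0.0406]},
{"linear": [-0.0013, 0.0400, -0.0001], "dr": [0, 0, 0.0406]},
{"linear": [0.0003, 0.0400, -0.0001], "dr": [0, 0, 0.0406]},
{"linear": [0.0019, 0.0400, -0.0001], "dr": [0, 0, 0.0406]},
{"linear": [0.0036, 0.0399, -0.0001], "dr": [0, 0, 0.0406]},
{"linear": [0.0052, 0.0397, -0.0001], "dr": [0, 0, 0.0406]},
{"linear": [0.0068, 0.0395, -0.0001], "dr": [0, 0, 0.0406]},
{"linear": [0.0084, 0.0392, -0.0001], "dr": [0, 0, 0.0406]},
{"linear": [0.0100, 0.0388, -0.0001], "dr": [0, 0, 0.0406]},
{"linear": [0.0115, 0.0383, -0.0001], "dr": [0, 0, 0.0406]},
{"linear": [0.0131, 0.0378, -0.0001], "dr": [0, 0, 0.0406]},
{"linear": [0.0146, 0.0373, -0.0001], "dr": [0, 0, 0.0406]},
{"linear": [0.0129, 0.0293, -0.0001], "dr": [0, 0, 0.0406]},
{"linear": [0.0070, 0.0144, -0.0000], "dr": [0, 0, 0.0406]},
```

View pics/w9.png

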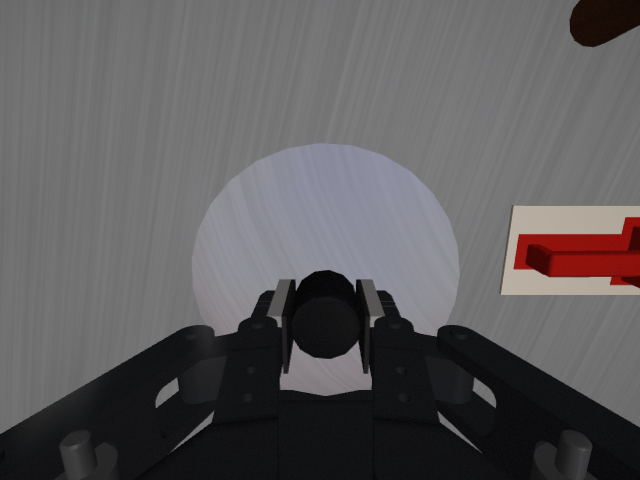

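The lid hangs level, with its rim from x = 192 to 460 and the knob centred in the jaws at (326,315). I'll carry it to the mat.

Request:
apply_moves:
  increments:
    - {"linear": [-0.002,0.016,0],"dr": [0,0,0.04]}
    - {"linear": [-0.0025,0.032,0],"dr": [0,0,0.04]}
    - {"linear": [-0.0015,0.04,0],"dr": [0,0,0.04]}
    - {"linear": [0,0.04,0],"dr": [0,0,0.04]}
    - {"linear": [0.002,0.04,0],"dr": [0,0,0.04]}
    - {"linear": [0.0035,0.04,0],"dr": [0,0,0.04]}
    - {"linear": [0.005,0.04,0],"dr": [0,0,0.04]}
    - {"linear": [0.007,0.0395,0],"dr": [0,0,0.04]}
    - {"linear": [0.0085,0.039,0],"dr": [0,0,0.04]}
    - {"linear": [0.01,0.039,0],"dr": [0,0,0.04]}

```text
time_s: 22.9
ee_pos: [0.5221, -0.261, 0.1416]
tcp_rot: [0.997, -0.071, -0.001, -0.0]
contact_force: [0.5, -0.5, -2.1]
opening: 0.0267
```

Request:
apply_moves:
  increments:
    - {"linear": [0.0115,0.038,0],"dr": [0,0,0.04]}
    - {"linear": [0.013,0.038,0],"dr": [0,0,0.04]}
    - {"linear": [0.0145,0.037,0],"dr": [0,0,0.04]}
    - {"linear": [0.013,0.029,0],"dr": [0,0,0.04]}
    - {"linear": [0.007,0.0145,0],"dr": [0,0,0.04]}
    - {"linear": [0,0,0],"dr": [0,0,0]}
    - {"linear": [0,0,0],"dr": [0,0,0]}

```text
time_s: 23.78
ee_pos: [0.5487, -0.4231, 0.1425]
tcp_rot: [0.986, -0.168, -0.0, -0.0]
contact_force: [0.2, 0.4, -1.2]
opening: 0.0266
```

```bash
python3 - <<'E'
from look import *
s,f,c=look('wrist','w10')
for q in models.spot_point('lid_mat',f)[:3]: print(q['centre'],q['score'],onz(c,q['centre'],.0))
plan(.547,-.425,.145)
# predicted mat outline & held lid outline overlay
im=f['image'][:,:,::-1].copy(); a=np.linspace(0,2*np.pi,90)
for (x,y) in((.547,-.425),):
    for r in(.082,.074):
        P=np.array([proj(c,(x+r*np.cos(t),y+r*np.sin(t),.003)) for t in a]).astype(int); cv2.polylines(im,[P],True,(0,0,255),1)
cv2.imwrite('pics/w10o.png',im)
E
```

```text
[142.9, 336.5] 0.91 [ 0.3656 -0.4597  0.    ]
[538.1, 150.7] 0.55 [ 0.7197 -0.4181  0.    ]
t 23.875 tcp [ 0.5489 -0.4233  0.1428] yaw -19.39 tilt 0.03 F [-0.5652 -0.7137 -2.4492] open 0.0264 j7 0.01 j1 0.79
linear (after turn) [-0.0012  0.0023 -0.0022] len 0.003348174899347837 rows 0.05357079838956539
```

View pics/w10o.png

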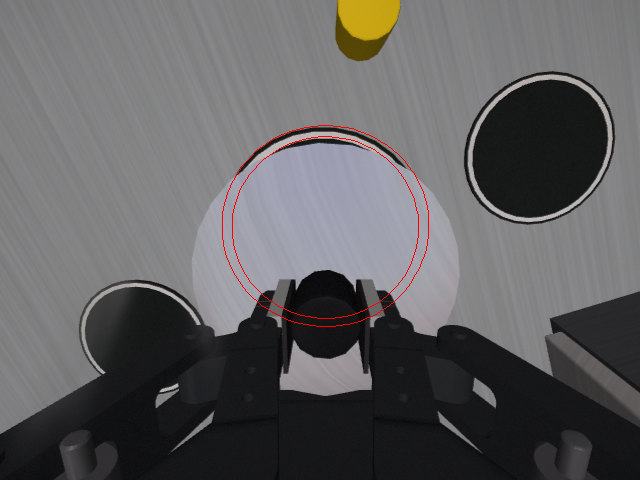

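```bash
python3 - <<'E'
from h import *
import pickle
from scipy.optimize import least_squares
for tag,seed in(('w1',(540,75)),):
    s,f=pickle.load(open(tag+'.pkl','rb')); c=cam(f,s)
    m=cv2.inRange(cv2.cvtColor(f['image'],cv2.COLOR_RGB2HSV),(0,0,0),(180,255,55))
    n,l,st,ce=cv2.connectedComponentsWithStats(m); i=l[seed[1],seed[0]]; print(st[i])
    cn=max(cv2.findContours((l==i).astype(np.uint8),cv2.RETR_EXTERNAL,cv2.CHAIN_APPROX_NONE)[0],key=len)[:,0]
    cn=[p for p in cn if 1<p[0]<638 and 1<p[1]<478]
    P=np.array([onz(c,p,.003)[:2] for p in cn]); A=np.c_[2*P,np.ones(len(P))]; q=np.linalg.lstsq(A,(P**2).sum(1),rcond=None)[0]; print(q[:2],2*np.sqrt(q[2]+q[0]**2+q[1]**2))
# w10: outer white ring arc top
s,f=pickle.load(open('w10.pkl','rb')); c=cam(f,s)
hsv=cv2.cvtColor(f['image'],cv2.COLOR_RGB2HSV)
for col in(290,310,330,350,370): print(col,[tuple(f['image'][r,col]) for r in range(124,146,2)] if col==330 else '', [r for r in range(115,150) if f['image'][r,col].max()<70][:1])
e=[]
for col in range(270,385,5):
    rr=[r for r in range(115,150) if f['image'][r,col].max()<70]
    if rr: e.append(onz(c,(col,rr[0]),.003)[:2])
e=np.array(e)
print(least_squares(lambda p:np.hypot(*(e-p).T)-.082,[.547,-.425]).x)
E
```

```text
[  452     0   178   166 24357]
[ 0.54457086 -0.42481054] 0.1460147986296343
290  [133]
310  [128]
330 [(np.uint8(131), np.uint8(131), np.uint8(132)), (np.uint8(130), np.uint8(130), np.uint8(130)), (np.uint8(25), np.uint8(27), np.uint8(25)), (np.uint8(29), np.uint8(29), np.uint8(28)), (np.uint8(184), np.uint8(179), np.uint8(178)), (np.uint8(184), np.uint8(180), np.uint8(178)), (np.uint8(186), np.uint8(180), np.uint8(180)), (np.uint8(143), np.uint8(140), np.uint8(138)), (np.uint8(24), np.uint8(25), np.uint8(24)), (np.uint8(27), np.uint8(28), np.uint8(26)), (np.uint8(155), np.uint8(157), np.uint8(176))] [128]
350  [131]
370  [139]
[ 0.54481287 -0.4257881 ]
```

Request:
apply_moves:
  increments:
    - {"linear": [-0.003,0.003,0.025],"dr": [0,0,0]}
    - {"linear": [0,0,0.035],"dr": [0,0,0]}
    - {"linear": [0,0,0.022],"dr": [0,0,0]}
    - {"linear": [0,0,0.009],"dr": [0,0,0]}
    - {"linear": [0,0,0.003],"dr": [0,0,0]}
    - {"linear": [0,0,0.002],"dr": [0,0,0]}
    - {"linear": [0,0,0],"dr": [0,0,0]}
    - {"linear": [0,0,0],"dr": [0,0,0]}

```text
time_s: 24.88
ee_pos: [0.5451, -0.4265, 0.0473]
tcp_rot: [0.986, -0.169, 0.0, 0.0]
contact_force: [0.0, -0.1, -2.0]
opening: 0.0265
```

Request:
apply_moves:
  increments:
    - {"linear": [0,0,0.002],"dr": [0,0,0]}
    - {"linear": [0,0,0.0015],"dr": [0,0,0]}
    - {"linear": [0,0,0],"dr": [0,0,0]}
    - {"linear": [0,0,0],"dr": [0,0,0]}

```text
time_s: 25.38
ee_pos: [0.5449, -0.4263, 0.0433]
tcp_rot: [0.986, -0.169, 0.0, 0.0]
contact_force: [-0.4, 0.5, 0.1]
opening: 0.0262
```

Request:
apply_moves:
  increments:
    - {"linear": [0,0,0.001],"dr": [0,0,0]}
    - {"linear": [0,0,0],"dr": [0,0,0]}
    - {"linear": [0,0,0],"dr": [0,0,0]}

```text
time_s: 25.75
ee_pos: [0.5449, -0.4264, 0.0433]
tcp_rot: [0.986, -0.169, 0.0, 0.0]
contact_force: [-6.2, 3.4, 15.0]
opening: 0.0265
```

Request:
apply_moves:
  increments:
    - {"linear": [0,0,0],"dr": [0,0,0]}
    - {"linear": [0,0,0],"dr": [0,0,0]}
    - {"linear": [0,0,0],"dr": [0,0,0]}
    - {"linear": [0,0,0],"dr": [0,0,0]}
    - {"linear": [0,0,-0.01],"dr": [0,0,0]}
    - {"linear": [0,0,-0.03],"dr": [0,0,0]}
    - {"linear": [0,0,-0.05],"dr": [0,0,0]}
    - {"linear": [0,0,-0.045],"dr": [0,0,0]}
    - {"linear": [0,0,-0.02],"dr": [0,0,0]}
    - {"linear": [0,0,0],"dr": [0,0,0]}
  fingers: 1

```text
time_s: 27.0
ee_pos: [0.5453, -0.4267, 0.199]
tcp_rot: [0.986, -0.169, 0.001, 0.001]
contact_force: [-1.1, 0.6, 0.3]
opening: 0.0855
```

```bash
python3 - <<'E'
from look import *
s,f,c=look('wrist','w11')
for n in('lid','lid_mat'):
  for q in models.spot_point(n,f)[:1]: print(n,q['centre'],q['score'],onz(c,q['centre'],.003))
E
python3 sweep.py .475 -.0985 .19 -12 9
```

```text
lid [326.3, 218.6] 0.76 [ 0.545  -0.4286  0.003 ]
lid_mat [174.8, 304.1] 0.64 [ 0.3701 -0.4605  0.003 ]
state 27.15 [ 0.5443 -0.426   0.196 ] -19.477777832235734 0.08526458402683101 [-0.2834 -0.4064 -0.7811] j [ 0.8063  0.7008 -0.3798  1.4357  0.2774  1.06    0.0314]
{"linear": [-0.0094, -0.0154, 0.0003], "dr": [0, 0, -0.0145]},
{"linear": [-0.0184, -0.0312, 0.0006], "dr": [0, 0, -0.0145]},
{"linear": [-0.0225, -0.0393, 0.0008], "dr": [0, 0, -0.0145]},
{"linear": [-0.0219, -0.0396, 0.0008], "dr": [0, 0, -0.0145]},
{"linear": [-0.0213, -0.0399, 0.0008], "dr": [0, 0, -0.0145]},
{"linear": [-0.0207, -0.0402, 0.0008], "dr": [0, 0, -0.0145]},
{"linear": [-0.0201, -0.0405, 0.0008], "dr": [0, 0, -0.0145]},
{"linear": [-0.0156, -0.0326, 0.0006], "dr": [0, 0, -0.0145]},
{"linear": [-0.0076, -0.0164, 0.0003], "dr": [0, 0, -0.0145]},
```

View pics/w11.png

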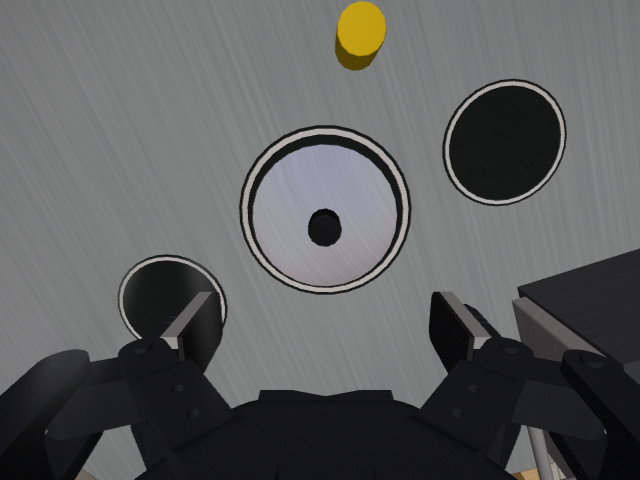

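```bash
python3 - <<'E'
from h import *
import pickle
s,f=pickle.load(open('w11.pkl','rb')); c=cam(f,s)
def fit(P):
    A=np.c_[2*P,np.ones(len(P))]; q=np.linalg.lstsq(A,(P**2).sum(1),rcond=None)[0]; return q[:2],2*np.sqrt(q[2]+q[0]**2+q[1]**2)
im=f['image'].astype(int)
m=(im.max(2)<60).astype(np.uint8)
n,l,st,ce=cv2.connectedComponentsWithStats(m)
for i in range(1,n):
    if st[i][4]>150 and st[i][1]<290 and 200<ce[i][0]<450:
        cn=max(cv2.findContours((l==i).astype(np.uint8),cv2.RETR_EXTERNAL,cv2.CHAIN_APPROX_NONE)[0],key=len)[:,0]
        print(st[i],'outer',fit(np.array([onz(c,p,.003)[:2] for p in cn])))
# lid: bluish b-r
for thr in(8,12):
    b=((im[:,:,2]-im[:,:,1])>thr).astype(np.uint8); b[:, :230]=0;b[:,420:]=0;b[300:]=0
    n,l,st,ce=cv2.connectedComponentsWithStats(b); i=1+np.argmax(st[1:,4])
    cn=max(cv2.findContours((l==i).astype(np.uint8),cv2.RETR_EXTERNAL,cv2.CHAIN_APPROX_NONE)[0],key=len)[:,0]
    for z in(.003,.006): print(thr,st[i],'lid',fit(np.array([onz(c,p,z)[:2] for p in cn])))
cv2.imwrite('pics/w11c.png',cv2.resize(f['image'][115:305,230:420],(760,760)[:2],interpolation=cv2.INTER_CUBIC)[:600,:,::-1][:, :])
cv2.imwrite('pics/w11d.png',cv2.resize(f['image'][115:305,230:420],(600,600),interpolation=cv2.INTER_CUBIC)[:,:,::-1])
E
```

```text
[ 239  125  172  170 1291] outer (array([ 0.54492298, -0.42469163]), np.float64(0.16168722526156085))
[ 248  135  155  152 2370] outer (array([ 0.54406772, -0.42612524]), np.float64(0.14221755418903523))
[308 209  33  37 974] outer (array([ 0.54014452, -0.43609071]), np.float64(0.0333883174566029))
[    0   249   640   231 84375] outer (array([ 0.47914877, -0.64627313]), np.float64(0.4869446990482758))
8 [ 260  144  128   82 7392] lid (array([ 0.5542688 , -0.40265398]), np.float64(0.09494449484235928))
8 [ 260  144  128   82 7392] lid (array([ 0.55437739, -0.4023019 ]), np.float64(0.09406400651377424))
12 [ 271  145   98   70 4651] lid (array([ 0.55504361, -0.39060296]), np.float64(0.0729624516914485))
12 [ 271  145   98   70 4651] lid (array([ 0.55514501, -0.39036264]), np.float64(0.07228581859919832))
```

View pics/w11d.png

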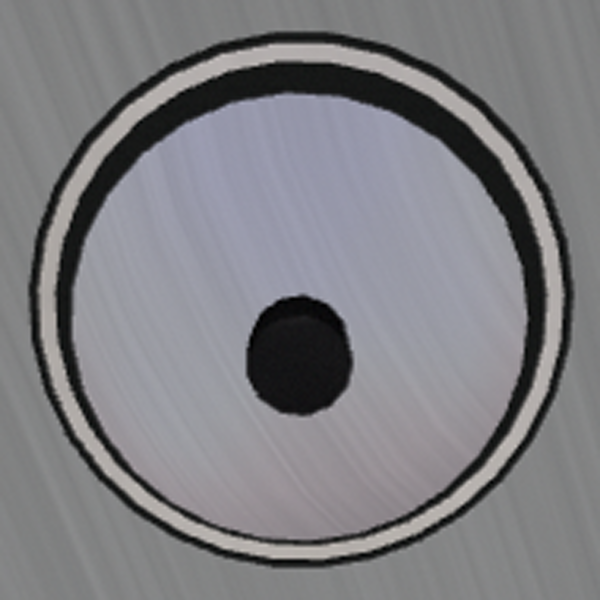

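The lid lies wholly inside the white ring, about 4–5 mm off centre towards image-down, which is within the 12 mm tolerance. Next is the cap.

Request:
apply_moves:
  increments:
    - {"linear": [-0.0095,-0.0155,0],"dr": [0,0,-0.0145]}
    - {"linear": [-0.0185,-0.031,0],"dr": [0,0,-0.0145]}
    - {"linear": [-0.0225,-0.0395,0],"dr": [0,0,-0.0145]}
    - {"linear": [-0.022,-0.0395,0],"dr": [0,0,-0.0145]}
    - {"linear": [-0.0215,-0.04,0],"dr": [0,0,-0.0145]}
    - {"linear": [-0.0205,-0.04,0],"dr": [0,0,-0.0145]}
    - {"linear": [-0.02,-0.0405,0],"dr": [0,0,-0.0145]}
    - {"linear": [-0.0155,-0.0325,0],"dr": [0,0,-0.0145]}
    - {"linear": [-0.0075,-0.0165,0],"dr": [0,0,-0.0145]}
    - {"linear": [0,0,0],"dr": [0,0,0]}

```text
time_s: 28.4
ee_pos: [0.4755, -0.0984, 0.1969]
tcp_rot: [0.995, -0.104, -0.0, -0.0]
contact_force: [0.0, -0.7, -0.4]
opening: 0.0856
```

Request:
apply_moves:
  increments:
    - {"linear": [0,0,0],"dr": [0,0,0]}

```text
time_s: 28.52
ee_pos: [0.4758, -0.1, 0.197]
tcp_rot: [0.994, -0.105, -0.0, 0.0]
contact_force: [-0.4, -0.6, 0.7]
opening: 0.0855
```

```bash
python3 - <<'E'
from look import *
s,f,c=look('wrist','w12')
for n in('cap','canister'):
  for q in models.spot_point(n,f)[:1]: print(n,q['centre'],q['score'],onz(c,q['centre'],0))
plan(.475,-.0985,.19)
hsv=cv2.cvtColor(f['image'],cv2.COLOR_RGB2HSV)
for V in(60,140):
  m=cv2.inRange(hsv,(105,120,V),(130,255,255)); m[300:]=0
  n,l,st,ce=cv2.connectedComponentsWithStats(m); i=1+np.argmax(st[1:,4])
  cn=max(cv2.findContours((l==i).astype(np.uint8),cv2.RETR_EXTERNAL,cv2.CHAIN_APPROX_NONE)[0],key=len)[:,0]
  P=np.array([onz(c,p,.026)[:2] for p in cn]); A=np.c_[2*P,np.ones(len(P))]; q=np.linalg.lstsq(A,(P**2).sum(1),rcond=None)[0]; print(V,st[i],q[:2],2*np.sqrt(q[2]+q[0]**2+q[1]**2))
E
```

```text
cap [324.6, 212.8] 0.77 [ 0.4747 -0.0959  0.    ]
canister [536.6, 202.4] 0.57 [ 0.6721 -0.1283  0.    ]
t 28.675 tcp [ 0.4757 -0.0998  0.1971] yaw -12.09 tilt 0.01 F [ 0.6208 -0.3533 -0.0015] open 0.0854 j7 -0.38 j1 0.48
linear (after turn) [-0.001  -0.0012  0.0071] len 0.007272954058664151 rows 0.11636726493862641
60 [ 288  181   70   72 3825] [ 0.473 -0.095] 0.06101384761134194
140 [317 185   2   1   2] [ 0.4642 -0.1164] 0.10253448377508492
```

View pics/w12.png

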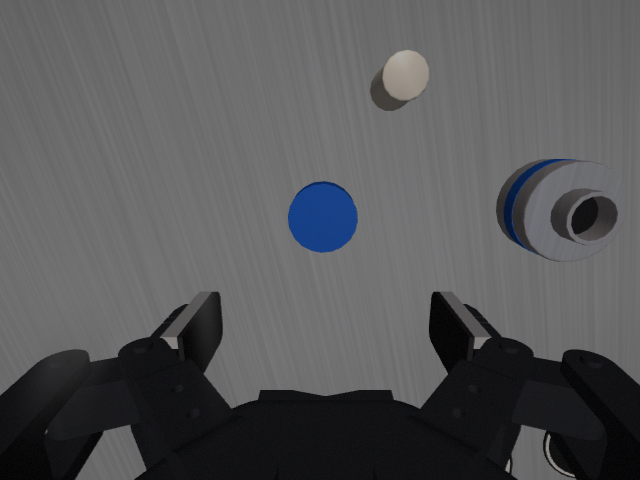

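The cap is at (323,217), closed side up. The canister is at (565,210) with its neck at (590,215). I'll descend onto the cap.

Request:
apply_moves:
  increments:
    - {"linear": [-0.0025,-0.0035,0.035],"dr": [0,0,0]}
    - {"linear": [0,0,0.05],"dr": [0,0,0]}
    - {"linear": [0,0,0.05],"dr": [0,0,0]}
    - {"linear": [0,0,0.03],"dr": [0,0,0]}
    - {"linear": [0,0,0.012],"dr": [0,0,0]}
    - {"linear": [0,0,0.004],"dr": [0,0,0]}
    - {"linear": [0,0,0],"dr": [0,0,0]}
    - {"linear": [0,0,0],"dr": [0,0,0]}

```text
time_s: 29.68
ee_pos: [0.4745, -0.0952, 0.0172]
tcp_rot: [0.994, -0.105, 0.001, 0.0]
contact_force: [0.7, -0.6, -0.1]
opening: 0.0853
```

Request:
apply_moves:
  increments:
    - {"linear": [0,0,0],"dr": [0,0,0]}
    - {"linear": [0,0,0],"dr": [0,0,0]}
    - {"linear": [0,0,0],"dr": [0,0,0]}
    - {"linear": [0,0,0],"dr": [0,0,0]}
    - {"linear": [0,0,0],"dr": [0,0,0]}
  fingers: 0.5
  force: 40

```text
time_s: 30.3
ee_pos: [0.4742, -0.0951, 0.0171]
tcp_rot: [0.995, -0.105, 0.0, 0.0]
contact_force: [-4.2, 0.1, 17.9]
opening: 0.0612
```

Request:
apply_moves:
  increments:
    - {"linear": [0,0,-0.008],"dr": [0,0,0]}
    - {"linear": [0,0,-0.03],"dr": [0,0,0]}
    - {"linear": [0,0,-0.05],"dr": [0,0,0]}
    - {"linear": [0,0,-0.04],"dr": [0,0,0]}
    - {"linear": [0,0,-0.02],"dr": [0,0,0]}
    - {"linear": [0,0,0],"dr": [0,0,0]}

```text
time_s: 31.05
ee_pos: [0.4745, -0.0953, 0.1657]
tcp_rot: [0.994, -0.105, 0.001, 0.0]
contact_force: [0.5, 0.5, -2.0]
opening: 0.0605
```

```bash
python3 - <<'E'
from look import *
s,f,c=look('wrist','w13')
E
python3 - <<'E'
# canister from two wrist views + cams: neck
from h import *
import pickle
s,f=pickle.load(open('w12.pkl','rb')); c=cam(f,s)
np.set_printoptions(precision=4,suppress=True)
print('neck rim px (592,216):',onz(c,(592,216.5),.07))
im=cv2.resize(f['image'][150:270,490:630],(700,600),interpolation=cv2.INTER_CUBIC); cv2.imwrite('pics/w12c.png',im[:,:,::-1])
E
python3 sweep.py .675 -.1295 .16 -12 6
```

```text
neck rim px (592,216): [ 0.6724 -0.1278  0.07  ]
state 31.1 [ 0.474  -0.0953  0.1646] -12.027009298179554 0.060639999830279956 [-0.718  -0.1867 -1.8689] j [ 0.4622  0.4517 -0.4976  2.0233  0.3149  0.7395 -0.4383]
{"linear": [0.0185, -0.0008, 0.0004], "dr": [0, 0, -0.0001]},
{"linear": [0.0370, -0.0015, 0.0008], "dr": [0, 0, -0.0001]},
{"linear": [0.0463, -0.0019, 0.0011], "dr": [0, 0, -0.0001]},
{"linear": [0.0463, -0.0019, 0.0011], "dr": [0, 0, -0.0001]},
{"linear": [0.0370, -0.0015, 0.0008], "dr": [0, 0, -0.0001]},
{"linear": [0.0185, -0.0008, 0.0004], "dr": [0, 0, -0.0001]},
```

View pics/w13.png

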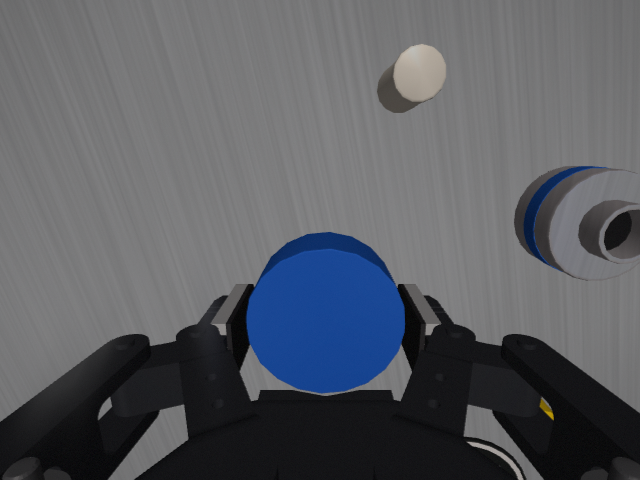

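View pics/w12c.png

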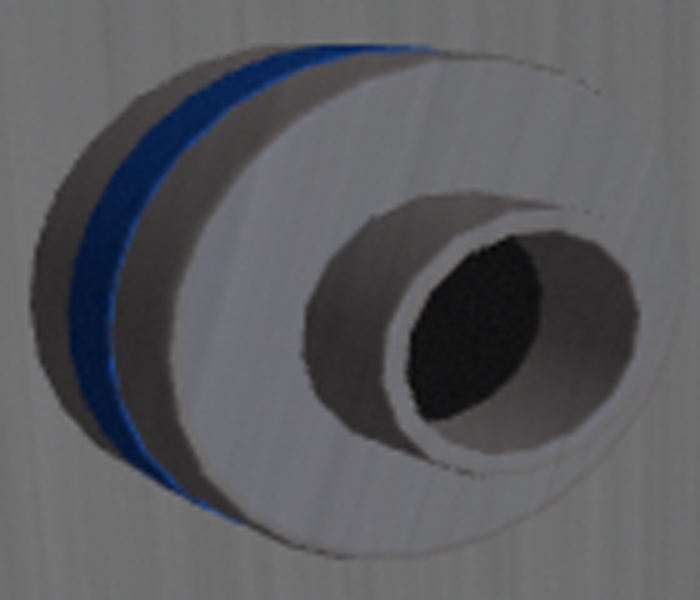

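```bash
python3 - <<'E'
from h import *
import pickle
np.set_printoptions(precision=4,suppress=True)
s,f=pickle.load(open('w12.pkl','rb')); c=cam(f,s); print('neck',onz(c,(594.8,219),.07))
s,f=pickle.load(open('w13.pkl','rb')); T=f['tool_from_camera']; K=f['K']
hsv=cv2.cvtColor(f['image'],cv2.COLOR_RGB2HSV); m=cv2.inRange(hsv,(105,120,120),(130,255,255)); m[:220]=0;m[400:]=0;m[:,:230]=0;m[:,420:]=0
n,l,st,ce=cv2.connectedComponentsWithStats(m); i=1+np.argmax(st[1:,4]); print(st[i])
cn=max(cv2.findContours((l==i).astype(np.uint8),cv2.RETR_EXTERNAL,cv2.CHAIN_APPROX_NONE)[0],key=len)[:,0]
def on(px,z):
    d=T[:3,:3]@np.linalg.inv(K)@np.array([*px,1.]); o=T[:3,3]; return (o+d*(z-o[2])/d[2])[:2]
for z in(-.011,-.009,-.007,-.005):
    P=np.array([on(p,z) for p in cn]); A=np.c_[2*P,np.ones(len(P))]; q=np.linalg.lstsq(A,(P**2).sum(1),rcond=None)[0]; print(z,q[:2],2*np.sqrt(q[2]+q[0]**2+q[1]**2))
E
```

```text
neck [ 0.6744 -0.1302  0.07  ]
[  247   249   158   144 17920]
-0.011 [-0.0011 -0.0008] 0.05888196660759239
-0.009 [-0.0011  0.0003] 0.05989232265153068
-0.007 [-0.0011  0.0014] 0.06090267869546896
-0.005 [-0.0011  0.0025] 0.0619130347394073
```

Request:
apply_moves:
  increments:
    - {"linear": [0.0185,-0.001,0],"dr": [0,0,0]}
    - {"linear": [0.037,-0.0015,0],"dr": [0,0,0]}
    - {"linear": [0.046,-0.002,0],"dr": [0,0,0]}
    - {"linear": [0.046,-0.002,0],"dr": [0,0,0]}
    - {"linear": [0.037,-0.0015,0],"dr": [0,0,0]}
    - {"linear": [0.0185,-0.001,0],"dr": [0,0,0]}
    - {"linear": [0,0,0],"dr": [0,0,0]}
    - {"linear": [0,0,0],"dr": [0,0,0]}

```text
time_s: 32.1
ee_pos: [0.6735, -0.1281, 0.1633]
tcp_rot: [0.995, -0.104, -0.001, 0.0]
contact_force: [-0.2, -0.7, -0.3]
opening: 0.0612
```

```bash
python3 - <<'E'
from look import *
s,f,c=look('wrist','w14')
plan(.6745,-.130,.12)
im=f['image'][:,:,::-1].copy(); a=np.linspace(0,2*np.pi,90)
for r,z in((.042,.05),(.021,.07),(.042,0)):
    P=np.array([proj(c,(.6745+r*np.cos(t),-.130+r*np.sin(t),z)) for t in a]).astype(int); cv2.polylines(im,[P],True,(0,0,255),1)
cv2.imwrite('pics/w14o.png',im)
E
```

```text
t 32.15 tcp [ 0.6735 -0.1283  0.1637] yaw -11.99 tilt 0.07 F [-0.3065  0.3735 -0.6198] open 0.0607 j7 -0.37 j1 0.37
linear (after turn) [0.0014 0.0015 0.0437] len 0.04374276707894504 rows 0.6998842732631206
```

View pics/w14o.png

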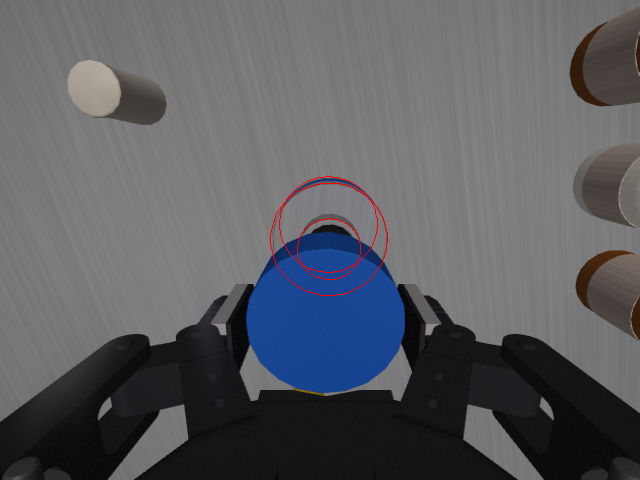

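```bash
python3 - <<'E'
import pickle,cv2,numpy as np
s,f=pickle.load(open('w14.pkl','rb'))
o=cv2.imread('pics/w14o.png')
a=f['image'][165:265,270:390][:,:,::-1]; b=o[165:265,270:390]
cv2.imwrite('pics/w14c.png',np.hstack([cv2.resize(np.ascontiguousarray(x),(400,333),interpolation=cv2.INTER_CUBIC) for x in(a,b)]))
E
```

```text
(no output)
```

View pics/w14c.png

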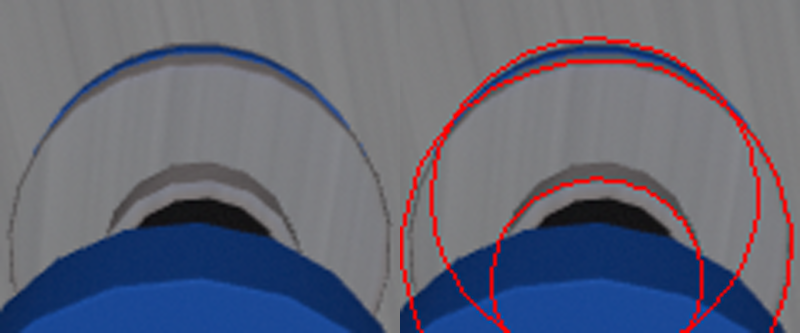

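The neck and body line up with the prediction to within about 1 px. I'll lower the cap.

Request:
apply_moves:
  increments:
    - {"linear": [0.0025,0.0015,0.02],"dr": [0,0,0]}
    - {"linear": [0,0,0.03],"dr": [0,0,0]}
    - {"linear": [0,0,0.015],"dr": [0,0,0]}
    - {"linear": [0,0,0.008],"dr": [0,0,0]}
    - {"linear": [0,0,0.008],"dr": [0,0,0]}
    - {"linear": [0,0,0.005],"dr": [0,0,0]}
    - {"linear": [0,0,0],"dr": [0,0,0]}
    - {"linear": [0,0,0],"dr": [0,0,0]}

```text
time_s: 33.15
ee_pos: [0.6768, -0.1304, 0.0787]
tcp_rot: [0.995, -0.105, 0.0, 0.0]
contact_force: [-0.5, 0.2, -1.3]
opening: 0.0607
```

Request:
apply_moves:
  increments:
    - {"linear": [0,0,0.003],"dr": [0,0,0]}
    - {"linear": [0,0,0.002],"dr": [0,0,0]}
    - {"linear": [0,0,0.0015],"dr": [0,0,0]}
    - {"linear": [0,0,0],"dr": [0,0,0]}
    - {"linear": [0,0,0],"dr": [0,0,0]}

```text
time_s: 33.78
ee_pos: [0.6766, -0.1304, 0.0719]
tcp_rot: [0.995, -0.105, 0.0, -0.0]
contact_force: [-0.1, 0.9, -0.3]
opening: 0.0608
```

Request:
apply_moves:
  increments:
    - {"linear": [0,0,0.0015],"dr": [0,0,0]}
    - {"linear": [0,0,0],"dr": [0,0,0]}
    - {"linear": [0,0,0],"dr": [0,0,0]}

```text
time_s: 34.15
ee_pos: [0.6767, -0.1304, 0.0713]
tcp_rot: [0.995, -0.105, 0.0, 0.0]
contact_force: [-5.3, 0.2, 12.8]
opening: 0.0605
```

Seating contact shows at the expected height (TCP 0.0713 m), so I'll release and retreat.

Request:
apply_moves:
  increments:
    - {"linear": [0,0,0],"dr": [0,0,0]}
    - {"linear": [0,0,0],"dr": [0,0,0]}
    - {"linear": [0,0,0],"dr": [0,0,0]}
    - {"linear": [0,0,0],"dr": [0,0,0]}
    - {"linear": [0,0,-0.01],"dr": [0,0,0]}
    - {"linear": [0,0,-0.03],"dr": [0,0,0]}
    - {"linear": [0,0,-0.05],"dr": [0,0,0]}
    - {"linear": [0,0,-0.05],"dr": [0,0,0]}
    - {"linear": [0,0,-0.03],"dr": [0,0,0]}
    - {"linear": [0,0,0],"dr": [0,0,0]}
  fingers: 1

```text
time_s: 35.4
ee_pos: [0.6775, -0.1304, 0.2437]
tcp_rot: [0.995, -0.105, 0.002, 0.0]
contact_force: [-0.9, -0.2, -0.8]
opening: 0.0853
```

```bash
python3 - <<'E'
from look import *
s,f,c=look('wrist','w15')
for q in models.spot_point('cap',f)[:1]: print('cap',q['centre'],q['score'],onz(c,q['centre'],.054))
hsv=cv2.cvtColor(f['image'],cv2.COLOR_RGB2HSV); m=cv2.inRange(hsv,(105,120,60),(130,255,255)); m[330:]=0
n,l,st,ce=cv2.connectedComponentsWithStats(m); i=1+np.argmax(st[1:,4])
cn=max(cv2.findContours((l==i).astype(np.uint8),cv2.RETR_EXTERNAL,cv2.CHAIN_APPROX_NONE)[0],key=len)[:,0]
for z in(.06,.08):
  P=np.array([onz(c,p,z)[:2] for p in cn]); A=np.c_[2*P,np.ones(len(P))]; q=np.linalg.lstsq(A,(P**2).sum(1),rcond=None)[0]; print(z,q[:2],2*np.sqrt(q[2]+q[0]**2+q[1]**2))
plan(.55,-.13,.3)
E
```

```text
cap [325.6, 220.5] 0.91 [ 0.6771 -0.1325  0.054 ]
0.06 [ 0.6747 -0.1345] 0.06542745541653186
0.08 [ 0.6757 -0.1301] 0.06122361725654567
t 35.5 tcp [ 0.6764 -0.1305  0.2406] yaw -12.01 tilt 0.02 F [ 0.8632 -0.1195 -0.4085] open 0.0853 j7 -0.34 j1 0.38
linear (after turn) [-0.1237  0.0259 -0.0595] len 0.13966282491722454 rows 2.2346051986755926
```

View pics/w15.png

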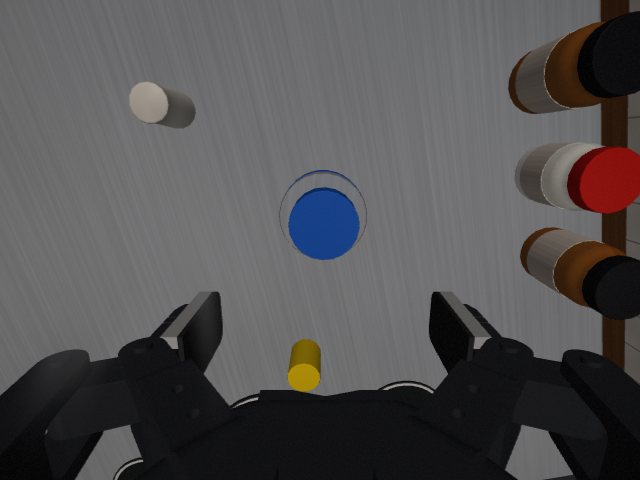

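The cap is centred on the canister at (323,223), level and at the right height. I'll retreat and check all four from the fixed cameras.

Request:
apply_moves:
  increments:
    - {"linear": [-0.02,0.004,-0.01],"dr": [0,0,0]}
    - {"linear": [-0.04,0.008,-0.02],"dr": [0,0,0]}
    - {"linear": [-0.04,0.008,-0.02],"dr": [0,0,0]}
    - {"linear": [-0.04,0.008,-0.02],"dr": [0,0,0]}
    - {"linear": [-0.04,0.008,-0.02],"dr": [0,0,0]}
    - {"linear": [-0.02,0,-0.01],"dr": [0,0,0]}
    - {"linear": [0,0,0],"dr": [0,0,0]}
    - {"linear": [0,0,0],"dr": [0,0,0]}

```text
time_s: 36.5
ee_pos: [0.4736, -0.1241, 0.3397]
tcp_rot: [0.995, -0.105, -0.0, -0.0]
contact_force: [-0.1, -0.5, -0.8]
opening: 0.0855
```

```bash
python3 - <<'E'
from look import *
s,ft,ct=look('top','tf'); s,fs,cs=look('side','sf')
for n,z in(('lid',.003),('lid_mat',.003),('glass',.003),('glass_mat',.003),('scoop',.003),('scoop_bowl',.003),('scoop_mat',.003),('cap',.054)):
    for nm,f,c in(('top',ft,ct),('side',fs,cs)):
        q=models.spot_point(n,f)
        if q: print(n,nm,np.round(q[0]['centre']),round(q[0]['score'],2),onz(c,q[0]['centre'],z)[:2])
cr=lambda im,x,y,w,h:cv2.resize(im[y:y+h,x:x+w],(380,290),interpolation=cv2.INTER_CUBIC)
A,B=ft['image'],fs['image']
cv2.imwrite('pics/fin.png',np.vstack([np.hstack([cr(B,240,170,80,60),cr(B,300,110,80,60)]),np.hstack([cr(B,240,350,100,76),cr(B,190,250,105,80)])])[:,:,::-1])
print(readout.state()['time_s'])
E
```

```text
lid top [503. 228.] 0.57 [ 0.5453 -0.4305]
lid side [340. 145.] 0.87 [ 0.5441 -0.437 ]
lid_mat top [518. 305.] 0.87 [ 0.3733 -0.4617]
lid_mat side [396. 143.] 0.9 [ 0.3675 -0.4756]
glass top [120. 230.] 0.68 [0.529 0.427]
glass side [290. 400.] 0.78 [0.5288 0.4297]
glass_mat top [120. 231.] 0.88 [0.526  0.4275]
glass_mat side [289. 396.] 0.8 [0.5333 0.4228]
scoop top [253. 160.] 0.93 [0.6908 0.1356]
scoop side [251. 280.] 0.92 [0.6857 0.1451]
scoop_bowl top [244. 138.] 0.9 [0.7425 0.158 ]
scoop_bowl side [227. 280.] 0.6 [0.7416 0.1538]
scoop_mat top [245. 163.] 0.57 [0.6843 0.1522]
scoop_mat side [252. 279.] 0.95 [0.6819 0.1423]
cap top [376. 164.] 0.68 [ 0.6763 -0.138 ]
cap side [280. 189.] 0.71 [ 0.6729 -0.1354]
37.4
```

View pics/sf.png

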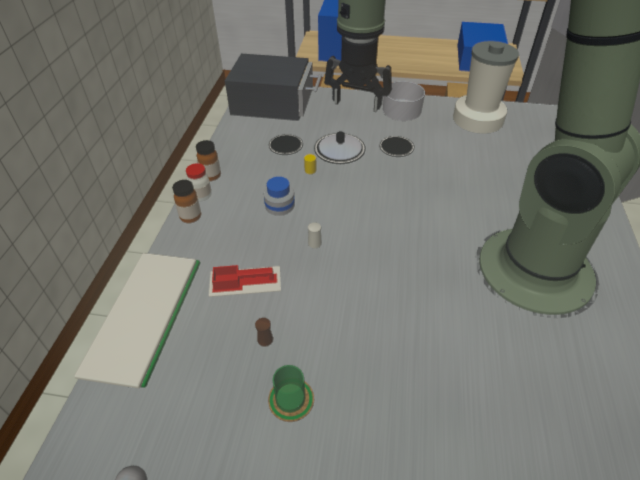

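View pics/fin.png

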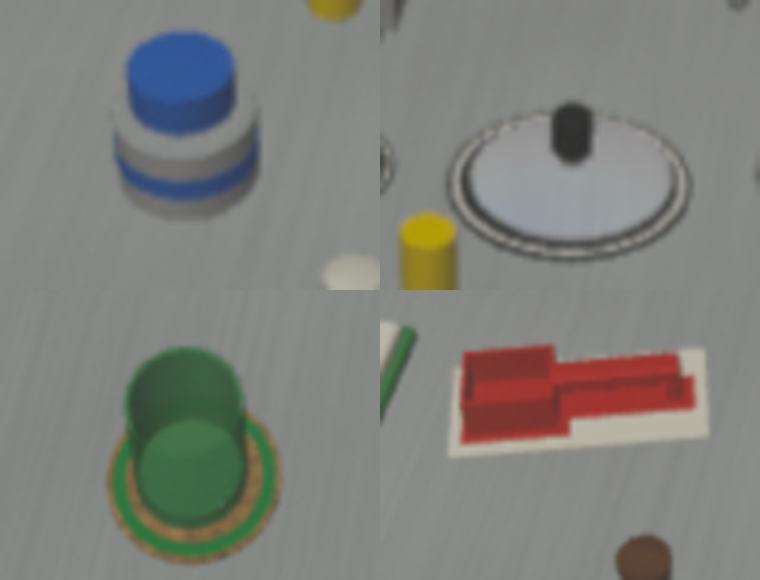

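The side view shows the glass on the coaster (290,398), the scoop on its silhouette (245,278), the cap on the canister (279,188) and the lid inside the ring (340,148). All are upright or level, and the gripper is clear. I'll hand in.

```bash
python3 -c "
from rig import job_done,readout
print(job_done(), readout.state()['time_s'])"
```

```text
the job is handed in; nothing more can be done
the job is handed in; nothing more can be done
```

All four things are in their places, and I handed the job in at about 37 s on the robot's clock; no verdict was given. I set the glass down on the coaster until contact showed before letting go. In the last pictures everything was released and upright or level, and the gripper was clear.

| Thing | Offset from its place | Measured from |
|---|---|---|
| Glass | about 2–3 mm | wrist picture |
| Scoop (bowl end correct) | about 2–5 mm, near 0° off in angle | wrist picture |
| Lid | about 4–5 mm, wholly inside the white ring | wrist picture |
| Cap (at seated height) | about 1 mm | wrist picture |

- **Lid:** it sits slightly off centre, but I left it because that is well within the 12 mm limit.
- **Disagreement:** the network's points in the final top and side pictures were up to about 12 mm off for the lid and 8 mm for the cap. The top picture's scoop points were also 8–9 mm off, for both scoop and mat. I trusted the close wrist pictures instead.

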